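# Unload a carrier tray into an analyser rack, keeping the order

### The job

Move the four capped sample tubes from the carriers in the aluminium tray into the white analyser rack, one tube to a hole, keeping their order: the tube next to the tray's end stop goes into the hole farthest from the rack's pull handle, the others follow in the same order, so that the tube at the open end of the tray comes next to the handle. Keep the tubes upright, lower each one right down to the floor of its hole rather than dropping it in, and let go.

Things in the scene. Friction and masses are not known exactly. Their poses are not given: they have to be found in the camera images.
- tray: Fixed aluminium channel 64 x 212 mm with four grey carriers in a row. Origin: on the bench under the row's middle; y along the row, z up. End stop (dark upright block 84 mm wide, 42 mm tall) at the +y end; -y end open. Carrier places: y = +72 (next to the stop), +24, -24, -72 mm, x = 0, on its 6 mm floor. Side lips 22 mm tall.
- rack: Fixed white rack, 56 x 204 mm, 55 mm tall, one row of four holes. Origin: on the bench under the row's middle; y along the row, z up. Black pull handle (loop 32 mm wide, 44 mm up, 35 mm out) at the -y end, blunt white nose at +y. Holes: y = +72 (farthest from handle), +24, -24, -72 mm, x = 0, 32 mm across, mouth 55 mm up, same holes in a lower plate 18-24 mm up; floor 5 mm up.
- carrier_a: Round grey pot, 45 mm across, 36 mm tall, with a 31 mm pocket whose floor is 6 mm above its underside: the one in which tube_a stands at the start. The four look alike; which place in the tray each has varies. Origin: centre of its underside. Fixed; it stays in the tray.
- carrier_b: Round grey pot, 45 mm across, 36 mm tall, with a 31 mm pocket whose floor is 6 mm above its underside: the one in which tube_b stands at the start. The four look alike; which place in the tray each has varies. Origin: centre of its underside. Fixed; it stays in the tray.
- carrier_c: Round grey pot, 45 mm across, 36 mm tall, with a 31 mm pocket whose floor is 6 mm above its underside: the one in which tube_c stands at the start. The four look alike; which place in the tray each has varies. Origin: centre of its underside. Fixed; it stays in the tray.
- carrier_d: Round grey pot, 45 mm across, 36 mm tall, with a 31 mm pocket whose floor is 6 mm above its underside: the one in which tube_d stands at the start. The four look alike; which place in the tray each has varies. Origin: centre of its underside. Fixed; it stays in the tray.
- tube_a: Capped tube, upright: whitish body 26 mm across, conical foot (15 mm long, 10 mm wide tip), a plain flat orange cap. 115 mm from tip to top of the cap's skirt; skirt 32 mm across, 18 mm tall (grip it; its middle is 106 mm above the tip). 28-56 g. Origin: tip, bottom centre; z towards the cap.
- tube_b: Capped tube, upright: whitish body 26 mm across, conical foot (15 mm long, 10 mm wide tip), an orange cap with a thin broad brim on top (42 mm across, 3 mm thick, above the skirt). 95 mm from tip to top of the cap's skirt; skirt 32 mm across, 18 mm tall (grip it; its middle is 86 mm above the tip). 28-56 g. Origin: tip, bottom centre; z towards the cap.
- tube_c: Capped tube, upright: whitish body 26 mm across, conical foot (15 mm long, 10 mm wide tip), an orange cap with a small tapered nozzle on top (14 mm tall, 16 mm across at its foot, above the skirt). 100 mm from tip to top of the cap's skirt; skirt 32 mm across, 18 mm tall (grip it; its middle is 91 mm above the tip). 28-56 g. Origin: tip, bottom centre; z towards the cap.
- tube_d: Capped tube, upright: whitish body 26 mm across, conical foot (15 mm long, 10 mm wide tip), an orange cap with a low dome on top (10 mm tall, above the skirt). 105 mm from tip to top of the cap's skirt; skirt 32 mm across, 18 mm tall (grip it; its middle is 96 mm above the tip). 28-56 g. Origin: tip, bottom centre; z towards the cap.

How it is judged:
At the end, for the whole second after the job is handed in: Each tube stands in the rack hole whose place, counted from the end away from the handle, is its carrier's place counted from the end stop: tip within 12 mm of the hole's centre along and across, under 12 mm above the bench, leaning under 0.25 rad, at rest and released (((y of carrier_a in the frame of tray between 0.06 and 0.084 m and y of tube_a in the frame of rack between 0.06 and 0.084 m) or (y of carrier_a in the frame of tray between 0.012 and 0.036 m and y of tube_a in the frame of rack between 0.012 and 0.036 m) or (y of carrier_a in the frame of tray between -0.036 and -0.012 m and y of tube_a in the frame of rack between -0.036 and -0.012 m) or (y of carrier_a in the frame of tray between -0.084 and -0.06 m and y of tube_a in the frame of rack between -0.084 and -0.06 m)) and x of tube_a in the frame of rack between -0.012 and 0.012 m and z of tube_a in the frame of rack between 0 and 0.012 m and angle between each of tube_a, tube_b, tube_c, tube_d's own z axis and vertical below 0.25 rad and linear speed of each of tube_a, tube_b, tube_c, tube_d below 0.02 m/s and ((y of carrier_b in the frame of tray between 0.06 and 0.084 m and y of tube_b in the frame of rack between 0.06 and 0.084 m) or (y of carrier_b in the frame of tray between 0.012 and 0.036 m and y of tube_b in the frame of rack between 0.012 and 0.036 m) or (y of carrier_b in the frame of tray between -0.036 and -0.012 m and y of tube_b in the frame of rack between -0.036 and -0.012 m) or (y of carrier_b in the frame of tray between -0.084 and -0.06 m and y of tube_b in the frame of rack between -0.084 and -0.06 m)) and x of tube_b in the frame of rack between -0.012 and 0.012 m and z of tube_b in the frame of rack between 0 and 0.012 m and ((y of carrier_c in the frame of tray between 0.06 and 0.084 m and y of tube_c in the frame of rack between 0.06 and 0.084 m) or (y of carrier_c in the frame of tray between 0.012 and 0.036 m and y of tube_c in the frame of rack between 0.012 and 0.036 m) or (y of carrier_c in the frame of tray between -0.036 and -0.012 m and y of tube_c in the frame of rack between -0.036 and -0.012 m) or (y of carrier_c in the frame of tray between -0.084 and -0.06 m and y of tube_c in the frame of rack between -0.084 and -0.06 m)) and x of tube_c in the frame of rack between -0.012 and 0.012 m and z of tube_c in the frame of rack between 0 and 0.012 m and ((y of carrier_d in the frame of tray between 0.06 and 0.084 m and y of tube_d in the frame of rack between 0.06 and 0.084 m) or (y of carrier_d in the frame of tray between 0.012 and 0.036 m and y of tube_d in the frame of rack between 0.012 and 0.036 m) or (y of carrier_d in the frame of tray between -0.036 and -0.012 m and y of tube_d in the frame of rack between -0.036 and -0.012 m) or (y of carrier_d in the frame of tray between -0.084 and -0.06 m and y of tube_d in the frame of rack between -0.084 and -0.06 m)) and x of tube_d in the frame of rack between -0.012 and 0.012 m and z of tube_d in the frame of rack between 0 and 0.012 m); the robot touches nothing.
It fails at once if a tube is tipped more than 0.7 rad from upright (angle between any of tube_a, tube_b, tube_c, tube_d's own z axis and vertical above 0.7 rad).
It fails at once if a tube is dropped: it falls faster than 0.75 m/s (a fall of about 3 cm) with no finger on it ((linear speed of tube_a above 0.75 m/s and contact force between the fingers and tube_a below 0.01 N) or (linear speed of tube_b above 0.75 m/s and contact force between the fingers and tube_b below 0.01 N) or (linear speed of tube_c above 0.75 m/s and contact force between the fingers and tube_c below 0.01 N) or (linear speed of tube_d above 0.75 m/s and contact force between the fingers and tube_d below 0.01 N)).
It also fails if it takes over 112 s, if anything falls off the work surface, if the arm or the gripper's body presses on something with over 40 N, if the wrist force passes 120 N, or if a joint passes its speed limit or range.

### The arm

A 6-joint arm with a two-finger parallel gripper is mounted at the origin on the work surface. World frame = base frame: x ahead of the robot, y to its left, z up, the work surface at z = 0. Lengths are in m, angles in rad, forces in N, time in s.
With the tool pointing down it reaches from about 0.4 to 0.825 m from the base axis. Payload 7 kg.
Tool frame: the origin (TCP) lies at the very end of the fingers, on their centre line; the grasp point (between the pads) lies 19 mm behind it; z points along the fingers, y is the direction in which the jaws open and shut (so a half turn about z gives the same grasp; the last joint's range is limited). The gripper opens to 88 mm and grips with 3 to 60 N. Pads are 19 mm wide; open, the fingers measure 130 mm over their backs; the gripper's body (78 mm by 193 mm) begins 47 mm behind the grasp point.
Start: joints at [-1.032, 0.359, 0.012, 0, -1.224, -0.288], TCP at [0.167, -0.654, 0.227] pointing down, gripper open.
Joint ranges: [-3.07, 3.07], [-1.43, 2.12], [-1.02, 1.25], [-3.03, 1.67], [-3.05, -0], [-3.03, 3.03]. Speed limits (rad/s): [2.39, 2.39, 3.01, 3.14, 3.14, 3.14].

### API

Orientations are given as [roll, pitch, yaw] about the fixed x, y, z axes, in that order (R = Rz(yaw) Ry(pitch) Rx(roll)).
In Python, from station import arm, eyes, job, outline_of gives the robot as it stands.
- The arm moves only by the tool apply_moves, never from a script. Its argument "moves" is a list of rows, each a list of 5 numbers: the opening, from -1 (shut) to 1 (fully open), then the shift along the tool's x, y, z in m, then the turn about the tool's z in rad. A call has 1 to 12 rows; each row shifts and turns the commanded pose from where the row before left it, along the tool's axes as they then stand; what a row does not reach is not made up. A row lasts 1/12 s, in which the tool goes at most 41.7 mm and 7.16 degrees, less where a joint would pass 70% of its speed; a pose out of reach is approached as far as the arm can. A call with a gripper value outside its range is refused whole. The fingers move at their own pace and stop on an object; "newtons" is the grip in N (left out, the last holds). Time passes only in rows, so rows that do not move let the fingers close. It gives the time, the measured TCP pose, the force and the opening at its end, in the units of the state.
- arm.get_state(): the state, without advancing time (a new reading comes with each control period).
- eyes.grab_frame(name): name is "side" or "top" or "wrist"; returns a dict with "color" (384x512x3 uint8, red, green, blue), "z_map" (384x512 float32, m along the optical axis (not along the pixel's ray), 0 where there is no reading), "camera_matrix" (3x3 intrinsics, pixels), "extrinsics" (4x4, takes a point from camera to world coordinates). Camera axes: x right, y up, looking along -z (the intrinsics and any distortion apply to the point x, -y, -z); pixel columns grow to the right and rows downward; lengths in m; the calibration is good to about 2 mm. A picture is of the moment at which its call begins.
- job.job_done(): hands the job in, once; it reports no verdict.
Trained networks look in a picture, given as the dict that the camera call returned (one of the last four; its "shot" number tells which), for a name from the list of things; names that differ only in an ending like _2 or _b are one class to them, and where a whole thing is asked for, a point or a joint stands for the part that bears it (a point fixed in the world has none). Each returns a list of dicts, best first, with "score" (0 to 1); they miss things now and then, are a little off and sometimes report something else, mostly with a low value. They report only what shows in the picture. A call takes as long as a camera call.
- outline_of(label, picture): "region" (384x512 bool, what is visible of it) and "extent" ([left, top, right, bottom] in pixels, round what is visible of it).
The state is a dict: "t": time; "q": joint angles; "qd": joint speeds; "joint_efforts": joint torques, N m; "eef_pos": TCP position; "ee_rot": TCP orientation; "force": force on the tool from outside, world axes, zero at the start; "moment": the same for the moment, N m; "width": finger opening in m.
Only numpy, scipy, OpenCV 4.12 (cv2) and the standard library are available. Lean on these libraries where they do the work, as an engineer would, in place of code of your own. Each camera call takes 0.05 s, during which the arm holds its last target.

## Working session

There is one attempt and no reset: what is moved stays moved. The work goes in short steps, Python scripts to look and compute and a tool call to move; the robot and the scene stay as the last step left them, time stands still between calls to the robot, and variables do not carry over. Pictures are saved under pics/ and viewed, and the job is handed in when it is done.

Besides the shell and the picture viewer there is one more tool, called after ">>>" by a JSON object that holds its "api" and its "payload", one argument or row to a line. apply_moves: Moves the arm, as the interface text tells. Its arguments: {"type":"object","properties":{"moves":{"type":"array","items":{"type":"array","items":{"type":"number"}}},"newtons":{"type":"number"}},"required":["moves"]}

```bash
mkdir -p pics; ls
cat > h.py <<'E'
import numpy as np, cv2
from station import arm, eyes, job, outline_of
def save(p,n): cv2.imwrite('pics/'+n+'.png',cv2.cvtColor(p['color'],cv2.COLOR_RGB2BGR))
def cloud(p):
    z=p['z_map'];K=p['camera_matrix'];E=np.array(p['extrinsics'])
    v,u=np.mgrid[:z.shape[0],:z.shape[1]]
    P=np.stack([(u-K[0][2])/K[0][0]*z,-(v-K[1][2])/K[1][1]*z,-z],-1)
    W=P@E[:3,:3].T+E[:3,3]
    W[z<=0]=np.nan
    return W
E
python3 - <<'E'
from h import *
s=arm.get_state();print(s)
for n in('top','side','wrist'):
    p=eyes.grab_frame(n);save(p,n+'0');print(n,p.keys(),p['camera_matrix'],p['extrinsics'])
    np.savez('pics/'+n+'0.npz',W=cloud(p),c=p['color'])
E
```

```text
pics
{'t': 0.0, 'q': array([-1.03193192e+00,  3.59364073e-01,  1.10626902e-02, -3.56926516e-04,
       -1.22409734e+00, -2.88080985e-01]), 'qd': array([ 6.30374385e-04, -1.87735651e-04,  2.37502191e-04, -1.13337464e-04,
        2.54583258e-05, -1.51602316e-03]), 'joint_efforts': array([ 1.90600549e-03, -5.82723534e+01,  2.93068510e+01,  6.99744433e+00,
        7.15629256e-03, -2.54959814e-04]), 'eef_pos': array([ 0.16735199, -0.65341974,  0.22563789]), 'ee_rot': array([ 3.13996095e+00, -1.33598909e-04, -2.89093068e+00]), 'force': array([0.02531445, 0.29648967, 0.47845601]), 'moment': array([-0.0071432 ,  0.05830029, -0.02184572]), 'width': 0.08785829413235671}
top dict_keys(['color', 'z_map', 'camera_matrix', 'extrinsics', 'shot']) [[462.66918242   0.         253.71778284]
 [  0.         462.66918242 195.93804725]
 [  0.           0.           1.        ]] [[-0.00415558  0.99463056 -0.10340592  0.44821774]
 [-0.99996916 -0.00344417  0.00705742 -0.01986431]
 [ 0.00666338  0.10343206  0.9946142   1.00641448]
 [ 0.          0.          0.          1.        ]]
side dict_keys(['color', 'z_map', 'camera_matrix', 'extrinsics', 'shot']) [[423.00010525   0.         254.02788938]
 [  0.         423.00010525 190.07554647]
 [  0.           0.           1.        ]] [[ 0.72338893  0.5130724  -0.46202291  0.21674912]
 [-0.69042491  0.54208055 -0.47902205 -0.35532942]
 [ 0.00468064  0.66551137  0.74637304  0.55703505]
 [ 0.          0.          0.          1.        ]]
wrist dict_keys(['color', 'z_map', 'camera_matrix', 'extrinsics', 'shot']) [[335.55493339   0.         247.83181648]
 [  0.         335.55493339 192.2407139 ]
 [  0.           0.           1.        ]] [[-0.24720527 -0.92881798 -0.27601941  0.09247024]
 [ 0.96896103 -0.2363695  -0.07241533 -0.6719752 ]
 [ 0.00201809 -0.2853535   0.95842021  0.3833603 ]
 [ 0.          0.          0.          1.        ]]
```

View pics/top0.png

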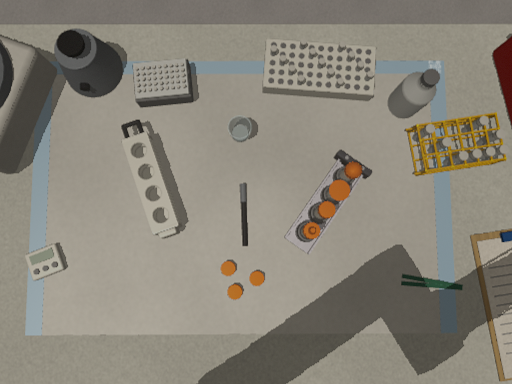

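View pics/side0.png

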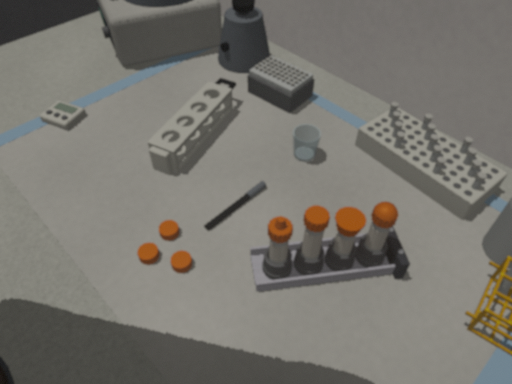

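Run:
```python
from h import *
p=eyes.grab_frame('top')
W=cloud(p)
for l in ['tray','rack','tube_a','tube_b','tube_c','tube_d','carrier_a']:
    for r in outline_of(l,p)[:5]:
        m=r['region']; Q=W[m]; Q=Q[np.isfinite(Q[:,0])]
        if len(Q)==0: continue
        top=np.percentile(Q[:,2],95)
        T=Q[Q[:,2]>top-.012]
        print(l,round(r['score'],2),r['extent'],m.sum(),'ztop',top.round(4),'topcentroid',T.mean(0).round(4))
```

```text
tray 0.91 [285.5, 150.8, 368.2, 251.0] 1345 ztop 0.0426 topcentroid [ 0.6207 -0.2328  0.042 ]
rack 0.98 [121.6, 120.2, 180.8, 236.0] 3281 ztop 0.0576 topcentroid [0.5791 0.1896 0.0543]
tube_a 0.83 [336.9, 163.0, 361.4, 183.5] 315 ztop 0.1276 topcentroid [ 0.592  -0.2188  0.1232]
tube_a 0.82 [327.7, 181.4, 351.1, 197.9] 389 ztop 0.1129 topcentroid [ 0.5536 -0.1927  0.1103]
tube_a 0.77 [316.5, 200.8, 333.3, 216.5] 315 ztop 0.1295 topcentroid [ 0.5143 -0.1642  0.1269]
tube_a 0.63 [302.7, 219.2, 320.4, 243.3] 243 ztop 0.1265 topcentroid [ 0.4759 -0.1373  0.1217]
tube_b 0.83 [336.9, 163.0, 361.4, 183.5] 315 ztop 0.1276 topcentroid [ 0.592  -0.2188  0.1232]
tube_b 0.82 [327.7, 181.4, 351.1, 197.9] 389 ztop 0.1129 topcentroid [ 0.5536 -0.1927  0.1103]
tube_b 0.77 [316.5, 200.8, 333.3, 216.5] 315 ztop 0.1295 topcentroid [ 0.5143 -0.1642  0.1269]
tube_b 0.63 [302.7, 219.2, 320.4, 243.3] 243 ztop 0.1265 topcentroid [ 0.4759 -0.1373  0.1217]
tube_c 0.83 [336.9, 163.0, 361.4, 183.5] 315 ztop 0.1276 topcentroid [ 0.592  -0.2188  0.1232]
tube_c 0.82 [327.7, 181.4, 351.1, 197.9] 389 ztop 0.1129 top
[... 197 characters left out ...]
d [ 0.4759 -0.1373  0.1217]
tube_d 0.83 [336.9, 163.0, 361.4, 183.5] 315 ztop 0.1276 topcentroid [ 0.592  -0.2188  0.1232]
tube_d 0.82 [327.7, 181.4, 351.1, 197.9] 389 ztop 0.1129 topcentroid [ 0.5536 -0.1927  0.1103]
tube_d 0.77 [316.5, 200.8, 333.3, 216.5] 315 ztop 0.1295 topcentroid [ 0.5143 -0.1642  0.1269]
tube_d 0.63 [302.7, 219.2, 320.4, 243.3] 243 ztop 0.1265 topcentroid [ 0.4759 -0.1373  0.1217]
carrier_a 0.67 [292.2, 221.9, 314.4, 244.4] 138 ztop 0.0448 topcentroid [ 0.4718 -0.1256  0.0414]
carrier_a 0.54 [332.4, 167.3, 353.6, 185.1] 77 ztop 0.0444 topcentroid [ 0.5941 -0.2101  0.0415]
carrier_a 0.52 [308.0, 204.9, 326.0, 223.7] 110 ztop 0.0447 topcentroid [ 0.5091 -0.1539  0.0409]
```

```bash
cat > fit.py <<'E'
from h import *
p=eyes.grab_frame('top');W=cloud(p)
save(p,'top1')
K=np.array(p['camera_matrix']);E=np.array(p['extrinsics'])
def ray(u,v,z):
    d=E[:3,:3]@np.array([(u-K[0,2])/K[0,0],-(v-K[1,2])/K[1,1],-1.]);o=E[:3,3]
    return (o+d*(z-o[2])/d[2])[:2]
r=outline_of('rack',p)[0]
m=r['region']&(np.abs(W[...,2]-.055)<.004)
Q=W[m][:,:2]
rect=cv2.minAreaRect((Q*1000).astype(np.float32));print('rack rect',rect, 'zmed',np.median(W[m][:,2]))
# holes: contours in mask of top-plane
mm=m.astype(np.uint8)*255
cs,h=cv2.findContours(mm,cv2.RETR_CCOMP,cv2.CHAIN_APPROX_NONE)
for c,hh in zip(cs,h[0]):
    if hh[3]>=0 and cv2.contourArea(c)>40:
        (u,v),ra=cv2.minEnclosingCircle(c); M=cv2.moments(c)
        pts=np.array([ray(a,b,.055) for a,b in c[:,0]])
        e=cv2.minEnclosingCircle((pts*1000).astype(np.float32))
        print('hole',M['m10']/M['m00'],M['m01']/M['m00'],ray(M['m10']/M['m00'],M['m01']/M['m00'],.055).round(4),e)
hsv=cv2.cvtColor(p['color'],cv2.COLOR_RGB2HSV)
for r in outline_of('tube_a',p)[:4]:
    m=r['region']&(hsv[...,1]>150);Q=W[m];Q=Q[np.isfinite(Q[:,0])];Q=Q[Q[:,2]>.085]
    top=np.percentile(Q[:,2],98)
    c,ra=cv2.minEnclosingCircle((Q[:,:2]*1000).astype(np.float32))
    print('cap',r['extent'],'zmax',top.round(4),c,ra)
r=outline_of('tray',p)[0]
m=r['region'];Q=W[m];Q=Q[np.isfinite(Q[:,0])]
for a,b in((.012,.028),(.036,.048)):
    q=Q[(Q[:,2]>a)&(Q[:,2]<b)]
    print('tray',a,len(q),cv2.minAreaRect((q[:,:2]*1000).astype(np.float32)))
for nm,b in(('tray',(270,140,110,120)),('rack',(110,110,80,135))):
    x,y,w,h=b;I=p['color'][y:y+h,x:x+w]
    cv2.imwrite(f'pics/z_{nm}.png',cv2.cvtColor(cv2.resize(I,None,fx=4.4,fy=4.4,interpolation=2),cv2.COLOR_RGB2BGR))
E
python3 fit.py
```

```text
rack rect ((585.5119018554688, 192.47503662109375), (249.9342041015625, 56.58592987060547), 19.448320388793945) zmed 0.05505036056701307
hole 160.4095701540957 214.1111111111111 [0.5102 0.1654] ((511.09771728515625, 165.74964904785156), 18.21620750427246)
hole 152.9233903830481 192.40912795436023 [0.5552 0.1816] ((554.8683471679688, 182.09446716308594), 17.983713150024414)
hole 145.7617845117845 170.8989898989899 [0.6002 0.1973] ((600.1978149414062, 197.00782775878906), 17.65489959716797)
hole 138.38830715532285 149.54450261780104 [0.6453 0.2135] ((645.7369995117188, 213.82852172851562), 17.45672607421875)
cap [314.0, 201.1, 333.6, 218.5] zmax 0.13 (514.0662841796875, -164.70416259765625) 16.444442749023438
cap [299.9, 220.4, 317.1, 240.0] zmax 0.1279 (474.86279296875, -137.2827911376953) 16.451995849609375
cap [329.3, 179.9, 350.4, 200.5] zmax 0.1134 (553.10888671875, -193.24134826660156) 20.446855545043945
cap [337.2, 158.4, 359.3, 185.2] zmax 0.1286 (587.4073486328125, -214.97877502441406) 23.033859252929688
tray 0.012 374 ((534.2650146484375, -172.93016052246094), (82.92803192138672, 207.78460693359375), 52.30529022216797)
tray 0.036 171 ((619.1301879882812, -238.80233764648438), (83.29945373535156, 14.83842658996582), 54.98666763305664)
```

View pics/wrist0.png

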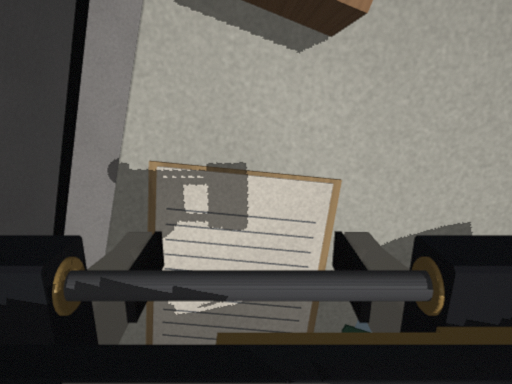

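```bash
cat > go.py <<'E'
import sys,numpy as np
from station import arm
def go(x,y,z,yaw):
    s=arm.get_state();p=s['eef_pos'];yw=s['ee_rot'][2]
    t=np.radians(yaw)-yw;t=(t+np.pi)%(2*np.pi)-np.pi
    for nm,a in(('now',yw),('after',np.radians(yaw))):
        d=np.array([x,y,z])-p
        print(nm,'dx %.4f dy %.4f dz %.4f'%(d[0]*np.cos(a)+d[1]*np.sin(a),d[0]*np.sin(a)-d[1]*np.cos(a),-d[2]),'turn %.4f'%-t)
    print('t',s['t'],'tcp',p.round(4),'rot',s['ee_rot'].round(4),'w',round(s['width'],4),'F',s['force'].round(2),'q',s['q'].round(2))
go(*map(float,sys.argv[1:5]))
E
python3 go.py .592 -.221 .226 144.5
```

```text
now dx -0.5186 dy 0.3140 dz 0.0006 turn 0.8704
after dx -0.0943 dy 0.5989 dz 0.0006 turn 0.8704
t 0.75 tcp [ 0.1675 -0.6538  0.2266] rot [-3.1416  0.     -2.8908] w 0.0874 F [-0.71  0.96 -1.26] q [-1.03  0.36  0.01 -0.   -1.22 -0.29]
```

>>> {"api": "apply_moves", "payload": {
  "moves": [
    [1, 0, 0, 0, 0.124],
    [1, 0, 0, 0, 0.124],
    [1, 0, 0, 0, 0.124],
    [1, 0, 0, 0, 0.124],
    [1, 0, 0, 0, 0.124],
    [1, 0, 0, 0, 0.124],
    [1, 0, 0, 0, 0.124],
    [1, 0, 0, 0, 0]
  ],
  "newtons": 20
}}

```text
t: 1.42
eef_pos: [0.1675, -0.6538, 0.2266]
ee_rot: [3.142, -0.0, 2.519]
force: [0.2, 0.5, 0.0]
width: 0.0876
```

```bash
python3 go.py .592 -.221 .226 144.5
```

```text
now dx -0.0922 dy 0.5992 dz 0.0006 turn -0.0034
after dx -0.0942 dy 0.5989 dz 0.0006 turn -0.0034
t 1.4167 tcp [ 0.1675 -0.6538  0.2266] rot [ 3.1415 -0.      2.5186] w 0.0876 F [0.25 0.52 0.01] q [-1.03  0.36  0.01 -0.   -1.22 -1.16]
```

View pics/z_tray.png

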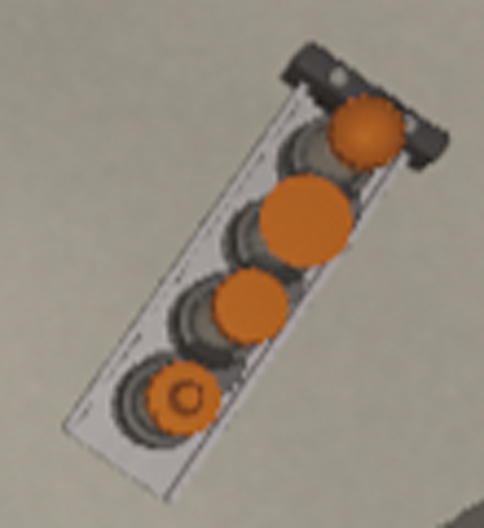

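From the stop the caps read dome (d), brim (b), flat (a), nozzle (c), at top-image pixels (353,170), (339,190), (326,209) and (312,230). Next I move over d.

>>> {"api": "apply_moves", "payload": {
  "moves": [
    [1, -0.0046, 0.03, 0, 0],
    [1, -0.0046, 0.03, 0, 0],
    [1, -0.0046, 0.03, 0, 0],
    [1, -0.0046, 0.03, 0, 0],
    [1, -0.0046, 0.03, 0, 0],
    [1, -0.0046, 0.03, 0, 0],
    [1, -0.0046, 0.03, 0, 0],
    [1, -0.0046, 0.03, 0, 0],
    [1, -0.0046, 0.03, 0, 0],
    [1, -0.0046, 0.03, 0, 0]
  ]
}}

```text
t: 2.25
eef_pos: [0.3795, -0.4347, 0.2269]
ee_rot: [-3.142, 0.001, 2.529]
force: [0.4, -1.3, 0.2]
width: 0.0878
```

>>> {"api": "apply_moves", "payload": {
  "moves": [
    [1, -0.0046, 0.03, 0, 0],
    [1, -0.0046, 0.03, 0, 0],
    [1, -0.0046, 0.03, 0, 0],
    [1, -0.0046, 0.03, 0, 0],
    [1, -0.0046, 0.03, 0, 0],
    [1, -0.0046, 0.03, 0, 0],
    [1, -0.0046, 0.03, 0, 0],
    [1, -0.0046, 0.03, 0, 0],
    [1, -0.0046, 0.03, 0, 0],
    [1, -0.0046, 0.03, 0, 0],
    [1, 0, 0, 0, 0],
    [1, 0, 0, 0, 0]
  ]
}}

```text
t: 3.25
eef_pos: [0.5907, -0.2165, 0.2261]
ee_rot: [-3.141, -0.0, 2.531]
force: [0.1, -1.2, 0.9]
width: 0.0877
```

```bash
python3 go.py .592 -.221 .089 144.5
python3 - <<'E'
from h import *
for n in('side','wrist'):
    p=eyes.grab_frame(n);save(p,n+'1')
    W=cloud(p)
    hsv=cv2.cvtColor(p['color'],cv2.COLOR_RGB2HSV)
    m=((hsv[...,1]>150)&(hsv[...,0]<15)&(W[...,2]>.085)).astype(np.uint8)
    n_,L,st,_=cv2.connectedComponentsWithStats(m)
    for i in range(1,n_):
        if st[i,4]<60: continue
        Q=W[L==i]; c,r=cv2.minEnclosingCircle((Q[:,:2]*1000).astype(np.float32))
        print(n,st[i],np.array(c).round(1),r,Q[:,2].max().round(4))
E
```

```text
now dx -0.0037 dy -0.0029 dz 0.1371 turn 0.0086
after dx -0.0037 dy -0.0029 dz 0.1371 turn 0.0086
t 3.25 tcp [ 0.5907 -0.2165  0.2261] rot [-3.1413e+00 -4.0000e-04  2.5306e+00] w 0.0877 F [ 0.06 -1.2   0.95] q [-0.04  0.28 -0.1  -0.   -1.19 -2.14]
side [372 202  26  25 471] [ 589.  -222.1] 15.580843925476074 0.1267
side [305 207  23  24 445] [ 512.8 -166.9] 16.034704208374023 0.1278
side [336 208  30  28 626] [ 553.1 -194.2] 20.628629684448242 0.1112
side [269 218  22  24 409] [ 472.2 -139.1] 15.56991195678711 0.126
wrist [ 225    0   44   32 1078] [ 477. -138.] 15.854745864868164 0.1275
wrist [ 224   48   45   48 1554] [ 514.1 -164.6] 16.490371704101562 0.1287
wrist [ 222  110   50   51 1961] [ 553.2 -192.3] 20.662303924560547 0.1118
wrist [ 226  172   40   40 1212] [ 592.1 -220.1] 17.050859451293945 0.128
```

View pics/wrist1.png

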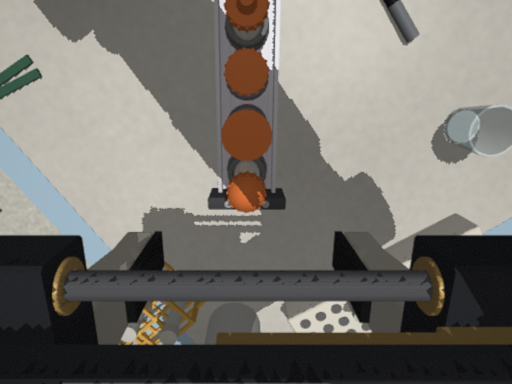

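View pics/side1.png

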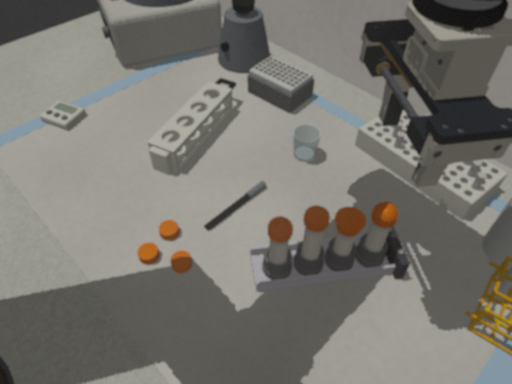

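The wrist picture shows the d cap at (246,192), and the row runs straight up the image between the jaws. Top, side and wrist cameras agree on the cap positions within 2-3 mm. Going down on d.

>>> {"api": "apply_moves", "payload": {
  "moves": [
    [1, -0.0037, -0.003, 0, 0.0086],
    [1, 0, 0, 0.0137, 0],
    [1, 0, 0, 0.0137, 0],
    [1, 0, 0, 0.0137, 0],
    [1, 0, 0, 0.0137, 0],
    [1, 0, 0, 0.0137, 0],
    [1, 0, 0, 0.0137, 0],
    [1, 0, 0, 0.0137, 0],
    [1, 0, 0, 0.0137, 0],
    [1, 0, 0, 0.0137, 0],
    [1, 0, 0, 0.0137, 0],
    [1, 0, 0, 0, 0]
  ]
}}

```text
t: 4.35
eef_pos: [0.5888, -0.2233, 0.087]
ee_rot: [-3.14, -0.004, 2.514]
force: [-0.9, 0.5, -0.9]
width: 0.0878
```

>>> {"api": "apply_moves", "payload": {
  "moves": [
    [-1, 0, 0, 0, 0],
    [-1, 0, 0, 0, 0],
    [-1, 0, 0, 0, 0],
    [-1, 0, 0, 0, 0],
    [-1, 0, 0, 0, 0],
    [-1, 0, 0, 0, 0],
    [-1, 0, 0, 0, 0],
    [-1, 0, 0, 0, 0]
  ],
  "newtons": 20
}}

```text
t: 5.02
eef_pos: [0.5911, -0.2223, 0.0897]
ee_rot: [3.141, 0.0, 2.516]
force: [0.5, 0.4, 0.2]
width: 0.0398
```

```bash
python3 go.py .592 -.2205 .089 144.5
```

```text
now dx 0.0004 dy 0.0020 dz 0.0007 turn -0.0061
after dx 0.0003 dy 0.0020 dz 0.0007 turn -0.0061
t 5.0167 tcp [ 0.5911 -0.2223  0.0897] rot [3.1415e+00 1.0000e-04 2.5159e+00] w 0.0398 F [0.48 0.44 0.24] q [-0.05  0.4  -0.26  0.   -0.91 -2.15]
```

>>> {"api": "apply_moves", "payload": {
  "moves": [
    [-1, 0, 0.0015, 0, 0],
    [-1, 0, 0, 0, 0],
    [-1, 0, 0, 0, 0],
    [-1, 0, 0, 0, 0],
    [-1, 0, 0, 0, 0]
  ]
}}

```text
t: 5.43
eef_pos: [0.592, -0.2211, 0.0896]
ee_rot: [3.142, 0.0, 2.516]
force: [0.9, 0.2, -0.5]
width: 0.0313
```

>>> {"api": "apply_moves", "payload": {
  "moves": [
    [-1, 0, 0, -0.004, 0],
    [-1, 0, 0, -0.008, 0],
    [-1, 0, 0, -0.012, 0],
    [-1, 0, 0, -0.012, 0],
    [-1, 0, 0, 0, 0]
  ]
}}

```text
t: 5.85
eef_pos: [0.5938, -0.2217, 0.1295]
ee_rot: [3.14, 0.005, 2.516]
force: [0.1, 0.4, -0.2]
width: 0.0316
```

```bash
python3 go.py .51 .1653 .225 -160.4
python3 - <<'E'
from h import *
p=eyes.grab_frame('side');save(p,'side2')
E
```

```text
now dx 0.2945 dy 0.2647 dz -0.0955 turn -0.9673
after dx -0.0508 dy 0.3927 dz -0.0955 turn -0.9673
t 5.85 tcp [ 0.5938 -0.2217  0.1295] rot [3.1396 0.0048 2.5164] w 0.0316 F [ 0.1   0.44 -0.17] q [-0.05  0.36 -0.22  0.   -0.99 -2.15]
```

View pics/side2.png

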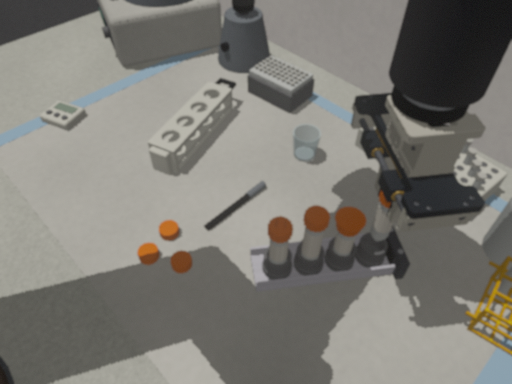

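d is gripped (width 31.6 mm) and has come up out of its carrier. Next I lift and turn it, then carry it over.

>>> {"api": "apply_moves", "payload": {
  "moves": [
    [-1, 0, 0, -0.02, 0],
    [-1, 0, 0, -0.025, 0],
    [-1, 0, 0, -0.025, 0],
    [-1, 0, 0, -0.026, -0.0],
    [-1, 0, 0, 0, -0.1],
    [-1, 0, 0, 0, -0.124],
    [-1, 0, 0, 0, -0.124],
    [-1, 0, 0, 0, -0.124],
    [-1, 0, 0, 0, -0.124],
    [-1, 0, 0, 0, -0.124],
    [-1, 0, 0, 0, -0.124],
    [-1, 0, 0, 0, -0.124]
  ]
}}

```text
t: 6.9
eef_pos: [0.5917, -0.2211, 0.2216]
ee_rot: [3.141, -0.0, -2.793]
force: [0.0, -0.5, -0.2]
width: 0.0315
```

>>> {"api": "apply_moves", "payload": {
  "moves": [
    [-1, -0.002, 0.015, 0, 0],
    [-1, -0.005, 0.035, 0, 0],
    [-1, -0.005, 0.04, 0, 0],
    [-1, -0.005, 0.04, 0, 0],
    [-1, -0.005, 0.04, 0, 0],
    [-1, -0.005, 0.04, 0, 0],
    [-1, -0.005, 0.04, 0, 0],
    [-1, -0.005, 0.04, 0, 0],
    [-1, -0.005, 0.04, 0, 0],
    [-1, -0.005, 0.035, 0, 0],
    [-1, -0.002, 0.018, 0, 0],
    [-1, 0, 0.005, 0, 0]
  ]
}}

```text
t: 7.9
eef_pos: [0.5068, 0.1639, 0.2217]
ee_rot: [3.141, 0.001, -2.799]
force: [-0.5, -0.8, 0.0]
width: 0.0313
```

>>> {"api": "apply_moves", "payload": {
  "moves": [
    [-1, 0, 0, 0, 0],
    [-1, 0, 0, 0, 0],
    [-1, 0, 0, 0, 0]
  ]
}}

```text
t: 8.15
eef_pos: [0.5078, 0.1599, 0.2216]
ee_rot: [-3.142, -0.0, -2.801]
force: [-0.1, -0.2, -0.4]
width: 0.0312
```

```bash
cat > chk.py <<'E'
import sys
from h import *
n=sys.argv[1]
for c in ('side','top','wrist'):
    p=eyes.grab_frame(c);save(p,c+n)
E
python3 go.py .51 .1653 .225 -160.4; python3 chk.py 3
```

```text
now dx -0.0038 dy 0.0044 dz -0.0034 turn -0.0013
after dx -0.0038 dy 0.0044 dz -0.0034 turn -0.0013
t 8.15 tcp [0.5078 0.1599 0.2216] rot [-3.1415e+00 -2.0000e-04 -2.8008e+00] w 0.0312 F [-0.13 -0.15 -0.35] q [ 0.67  0.13 -0.31 -0.   -1.13 -1.9 ]
```

View pics/side3.png

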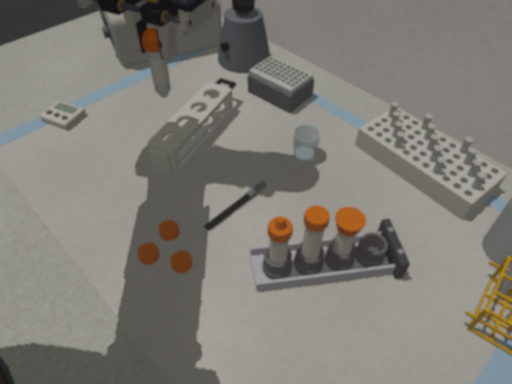

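View pics/wrist3.png

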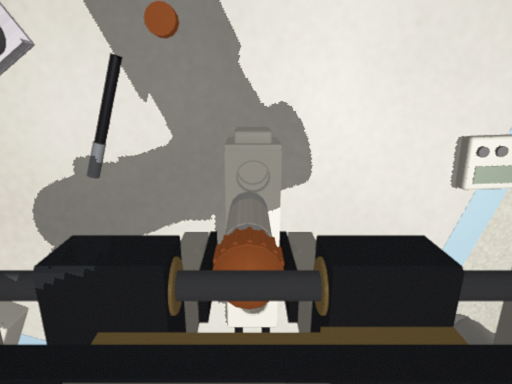

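>>> {"api": "apply_moves", "payload": {
  "moves": [
    [-1, -0.0038, 0.0044, 0, -0.0013],
    [-1, 0, 0, 0, 0],
    [-1, 0, 0, 0.01, 0],
    [-1, 0, 0, 0.012, 0],
    [-1, 0, 0, 0.012, 0],
    [-1, 0, 0, 0.012, 0],
    [-1, 0, 0, 0.012, 0],
    [-1, 0, 0, 0.01, 0],
    [-1, 0, 0, 0, 0],
    [-1, 0, 0, 0, 0]
  ]
}}

```text
t: 9.13
eef_pos: [0.5097, 0.1659, 0.1529]
ee_rot: [-3.141, -0.001, -2.798]
force: [0.6, 0.1, 0.0]
width: 0.0315
```

```bash
python3 go.py .51 .1653 .0835 -160.4; python3 chk.py 4
python3 - <<'E'
import cv2
a=cv2.imread('pics/side4.png')[0:200,80:300];cv2.imwrite('pics/s4z.png',cv2.resize(a,None,fx=3,fy=3))
E
```

```text
now dx -0.0001 dy -0.0007 dz 0.0694 turn 0.0015
after dx -0.0001 dy -0.0007 dz 0.0694 turn 0.0015
t 9.1333 tcp [0.5097 0.1659 0.1529] rot [-3.1410e+00 -1.5000e-03 -2.7981e+00] w 0.0315 F [0.58 0.12 0.02] q [ 0.68  0.19 -0.4   0.   -0.98 -1.91]
```

View pics/s4z.png

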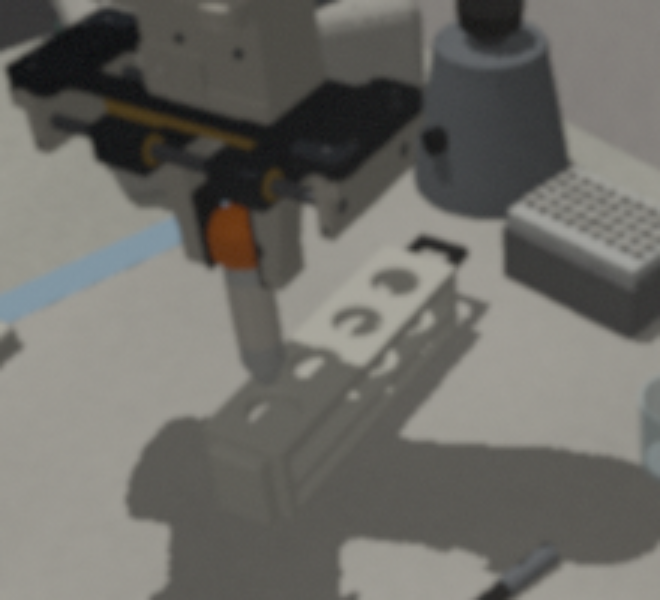

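View pics/wrist4.png

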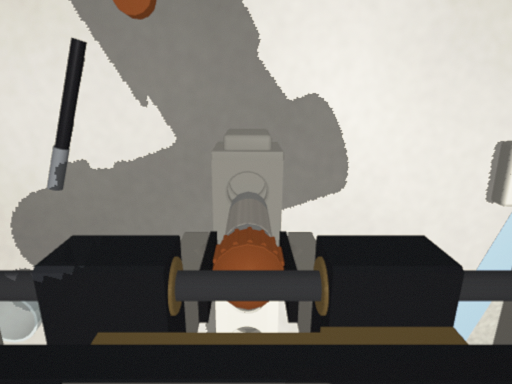

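Run:
```python
from h import *
for n in('side','wrist'):
    p=eyes.grab_frame(n);K=np.array(p['camera_matrix']);E=np.array(p['extrinsics'])
    for X in([.5097,.1659,.0753],[.510,.1653,.055]):
        c=E[:3,:3].T@(np.array(X)-E[:3,3]);print(n,X,(K[0,0]*c[0]/-c[2]+K[0,2]).round(1),(K[1,1]*-c[1]/-c[2]+K[1,2]).round(1))
```

```text
side [0.5097, 0.1659, 0.0753] 168.7 126.3
side [0.51, 0.1653, 0.055] 170.7 135.2
wrist [0.5097, 0.1659, 0.0753] 246.2 199.5
wrist [0.51, 0.1653, 0.055] 245.4 191.8
```

The projected tube tip (168.7,126.3) and hole centre (170.7,135.2) match what the side view shows. Inserting.

>>> {"api": "apply_moves", "payload": {
  "moves": [
    [-1, 0, -0.0006, 0.008, 0],
    [-1, 0, 0, 0.01, 0],
    [-1, 0, 0, 0.01, 0],
    [-1, 0, 0, 0.01, 0],
    [-1, 0, 0, 0.01, 0],
    [-1, 0, 0, 0.008, 0],
    [-1, 0, 0, 0.006, 0],
    [-1, 0, 0, 0.004, 0],
    [-1, 0, 0, 0.002, 0],
    [-1, 0, 0, 0, 0],
    [-1, 0, 0, 0, 0]
  ]
}}

```text
t: 10.3
eef_pos: [0.5104, 0.1657, 0.0858]
ee_rot: [3.142, 0.0, -2.798]
force: [0.0, 0.9, -0.4]
width: 0.0314
```

```bash
python3 go.py .51 .1653 .0825 -160.4
```

```text
now dx 0.0005 dy -0.0003 dz 0.0033 turn 0.0015
after dx 0.0005 dy -0.0003 dz 0.0033 turn 0.0015
t 10.3 tcp [0.5104 0.1657 0.0858] rot [ 3.1416e+00  4.0000e-04 -2.7980e+00] w 0.0314 F [ 0.01  0.92 -0.43] q [ 0.68  0.27 -0.48  0.   -0.82 -1.91]
```

>>> {"api": "apply_moves", "payload": {
  "moves": [
    [-1, 0, 0, 0.0015, 0],
    [-1, 0, 0, 0.001, 0],
    [-1, 0, 0, 0.001, 0],
    [-1, 0, 0, 0, 0],
    [-1, 0, 0, 0, 0]
  ]
}}

```text
t: 10.72
eef_pos: [0.5105, 0.1658, 0.0825]
ee_rot: [3.142, 0.001, -2.798]
force: [-0.7, -0.1, 2.8]
width: 0.0313
```

```bash
python3 go.py .51 .1653 .0825 -160.4
```

```text
now dx 0.0007 dy -0.0003 dz -0.0000 turn 0.0016
after dx 0.0007 dy -0.0003 dz -0.0000 turn 0.0016
t 10.7167 tcp [0.5105 0.1658 0.0825] rot [ 3.1415e+00  8.0000e-04 -2.7979e+00] w 0.0313 F [-0.73 -0.05  2.79] q [ 0.68  0.27 -0.48  0.   -0.82 -1.91]
```

>>> {"api": "apply_moves", "payload": {
  "moves": [
    [1, 0, 0, 0, 0],
    [1, 0, 0, 0, 0],
    [1, 0, 0, 0, 0],
    [1, 0, 0, 0, 0],
    [1, 0, 0, 0, 0],
    [1, 0, 0, -0.005, 0],
    [1, 0, 0, -0.01, 0],
    [1, 0, 0, -0.015, 0],
    [1, 0, 0, -0.02, 0],
    [1, 0, 0, -0.03, 0],
    [1, 0, 0, -0.03, 0],
    [1, 0, 0, -0.033, 0]
  ]
}}

```text
t: 11.72
eef_pos: [0.5097, 0.1653, 0.227]
ee_rot: [-3.141, -0.0, -2.798]
force: [1.2, 1.0, -0.4]
width: 0.0878
```

>>> {"api": "apply_moves", "payload": {
  "moves": [
    [1, 0.008, -0.035, 0, 0],
    [1, 0.008, -0.035, 0, 0],
    [1, 0.008, -0.035, 0, 0],
    [1, 0.008, -0.035, 0, 0],
    [1, 0.008, -0.035, 0, 0],
    [1, 0.008, -0.035, 0, 0],
    [1, 0.008, -0.035, 0, 0],
    [1, 0.008, -0.035, 0, 0],
    [1, 0.008, -0.035, 0, 0],
    [1, 0.008, -0.037, 0, 0]
  ]
}}

```text
t: 12.55
eef_pos: [0.5533, -0.1944, 0.2265]
ee_rot: [-3.141, 0.001, -2.798]
force: [2.7, 0.3, 0.0]
width: 0.0877
```

>>> {"api": "apply_moves", "payload": {
  "moves": [
    [1, 0, 0, 0, 0.121],
    [1, 0, 0, 0, 0.121],
    [1, 0, 0, 0, 0.121],
    [1, 0, 0, 0, 0.121],
    [1, 0, 0, 0, 0.121],
    [1, 0, 0, 0, 0.121],
    [1, 0, 0, 0, 0.121],
    [1, 0, 0, 0, 0.12],
    [1, 0, 0, 0, 0],
    [1, 0, 0, 0, 0]
  ]
}}

```text
t: 13.38
eef_pos: [0.5534, -0.1928, 0.2259]
ee_rot: [3.141, 0.001, 2.522]
force: [-0.6, 1.3, -0.0]
width: 0.0875
```

```bash
python3 go.py .5533 -.193 .08 144.5; python3 chk.py 5;python3 - <<'E'
import cv2
a=cv2.imread('pics/side5.png')[50:300,100:450];cv2.imwrite('pics/s5z.png',cv2.resize(a,None,fx=2,fy=2))
E
```

```text
now dx 0.0000 dy -0.0002 dz 0.1459 turn -0.0001
after dx 0.0000 dy -0.0002 dz 0.1459 turn -0.0001
t 13.3833 tcp [ 0.5534 -0.1928  0.2259] rot [3.1412e+00 7.0000e-04 2.5219e+00] w 0.0875 F [-0.64  1.27 -0.02] q [-0.    0.21 -0.19  0.   -1.16 -2.19]
```

View pics/s5z.png

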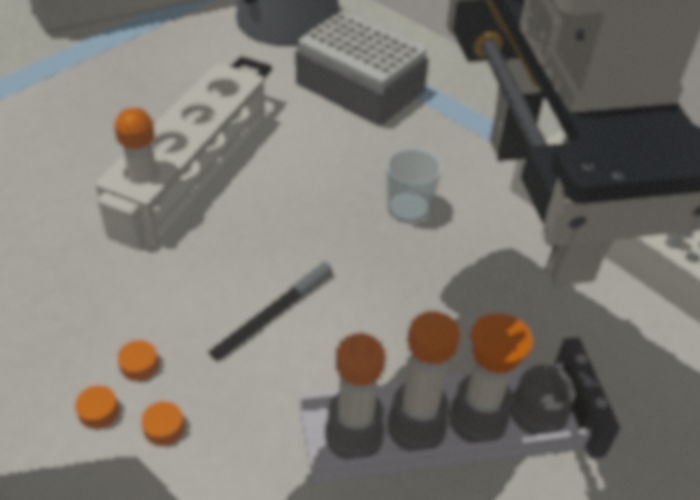

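View pics/wrist5.png

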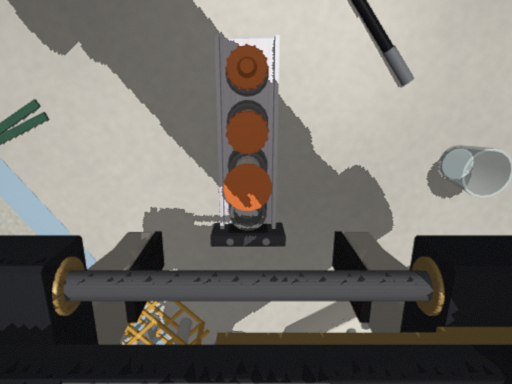

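d stands upright in its hole at side pixel (168,115), and the jaws are centred over b. Going down to skirt height; the closed width will tell whether the pads reach the skirt or sit on the brim.

>>> {"api": "apply_moves", "payload": {
  "moves": [
    [1, 0, 0, 0.01, 0],
    [1, 0, 0, 0.015, 0],
    [1, 0, 0, 0.015, 0],
    [1, 0, 0, 0.015, 0],
    [1, 0, 0, 0.015, 0],
    [1, 0, 0, 0.015, 0],
    [1, 0, 0, 0.015, 0],
    [1, 0, 0, 0.015, 0],
    [1, 0, 0, 0.015, 0],
    [1, 0, 0, 0.01, 0],
    [1, 0, 0, 0.007, 0],
    [1, 0, 0, 0, 0]
  ]
}}

```text
t: 14.53
eef_pos: [0.5524, -0.1927, 0.0763]
ee_rot: [-3.14, -0.002, 2.518]
force: [-1.1, 0.1, 0.1]
width: 0.0878
```

>>> {"api": "apply_moves", "payload": {
  "moves": [
    [0, 0, 0, 0, 0],
    [0, 0, 0, 0, 0],
    [0, 0, 0, 0, 0],
    [0, 0, 0, 0, 0],
    [0, 0, 0, 0, 0],
    [0, 0, 0, 0, 0]
  ],
  "newtons": 12
}}

```text
t: 15.03
eef_pos: [0.5536, -0.1928, 0.0785]
ee_rot: [3.141, 0.001, 2.518]
force: [-0.0, 0.1, -0.1]
width: 0.0533
```

```bash
python3 go.py .5533 -.193 .079 144.5
```

```text
now dx 0.0001 dy -0.0004 dz -0.0005 turn -0.0038
after dx 0.0001 dy -0.0004 dz -0.0005 turn -0.0038
t 15.0333 tcp [ 0.5536 -0.1928  0.0785] rot [3.1412e+00 6.0000e-04 2.5182e+00] w 0.0533 F [-0.02  0.13 -0.14] q [-0.    0.35 -0.37  0.   -0.85 -2.19]
```

>>> {"api": "apply_moves", "payload": {
  "moves": [
    [-1, 0, 0, 0, 0],
    [-1, 0, 0, 0, 0],
    [-1, 0, 0, 0, 0],
    [-1, 0, 0, 0, 0],
    [-1, 0, 0, 0, 0],
    [-1, 0, 0, 0, 0]
  ]
}}

```text
t: 15.53
eef_pos: [0.5536, -0.1928, 0.0781]
ee_rot: [3.142, 0.0, 2.518]
force: [-0.0, 0.1, 2.0]
width: 0.0406
```

```bash
python3 go.py .5533 -.193 .079 144.5; python3 chk.py 6;python3 - <<'E'
import cv2
a=cv2.imread('pics/side6.png')[130:300,240:430];cv2.imwrite('pics/s6z.png',cv2.resize(a,None,fx=3,fy=3))
E
```

```text
now dx 0.0001 dy -0.0003 dz -0.0009 turn -0.0039
after dx 0.0001 dy -0.0003 dz -0.0009 turn -0.0039
t 15.5333 tcp [ 0.5536 -0.1928  0.0781] rot [3.1415e+00 2.0000e-04 2.5181e+00] w 0.0406 F [-0.01  0.14  1.98] q [-0.    0.35 -0.37  0.   -0.85 -2.19]
```

View pics/s6z.png

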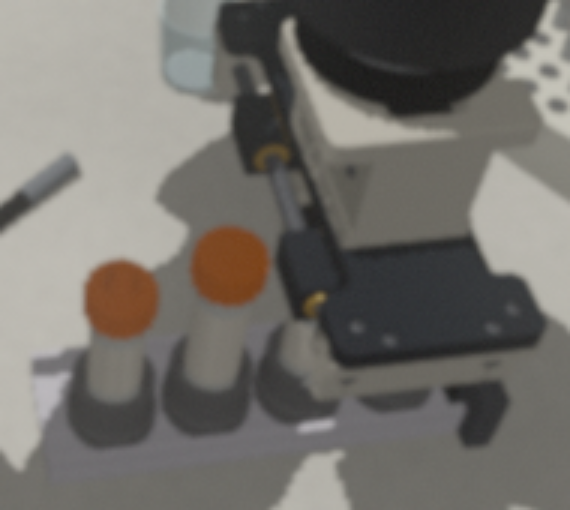

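View pics/wrist6.png

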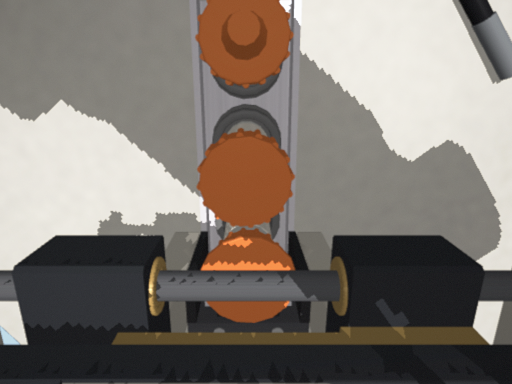

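The fingers stopped at 40.6 mm, so they are on the 42 mm brim, near the top of the pads. I'll regrip with the pad centre at brim height.

>>> {"api": "apply_moves", "payload": {
  "moves": [
    [0.2, 0, 0, 0, 0],
    [0.2, 0, 0, 0, 0],
    [0.2, 0, 0, -0.005, 0],
    [0.2, 0, 0, -0.005, 0],
    [0.2, 0, 0, -0.001, 0],
    [0.2, 0, 0, 0, 0],
    [-1, 0, 0, 0, 0],
    [-1, 0, 0, 0, 0],
    [-1, 0, 0, 0, 0],
    [-1, 0, 0, 0, 0],
    [-1, 0, 0, 0, 0],
    [-1, 0, 0, 0, 0]
  ],
  "newtons": 25
}}

```text
t: 16.68
eef_pos: [0.5534, -0.1927, 0.089]
ee_rot: [-3.141, -0.0, 2.518]
force: [0.3, 0.3, 0.2]
width: 0.0397
```

```bash
python3 go.py .5533 -.193 .09 144.5
```

```text
now dx -0.0001 dy -0.0002 dz -0.0010 turn -0.0040
after dx -0.0001 dy -0.0002 dz -0.0010 turn -0.0040
t 16.6833 tcp [ 0.5534 -0.1927  0.089 ] rot [-3.1415e+00 -2.0000e-04  2.5180e+00] w 0.0397 F [0.29 0.32 0.18] q [-0.    0.34 -0.36 -0.   -0.87 -2.19]
```

>>> {"api": "apply_moves", "payload": {
  "moves": [
    [-1, 0, 0, 0, 0],
    [-1, 0, 0, 0, 0],
    [-1, 0, 0, -0.002, 0],
    [-1, 0, 0, -0.004, 0],
    [-1, 0, 0, -0.006, 0],
    [-1, 0, 0, -0.008, 0],
    [-1, 0, 0, 0, 0]
  ]
}}

```text
t: 17.27
eef_pos: [0.5546, -0.193, 0.1112]
ee_rot: [3.14, 0.003, 2.518]
force: [0.5, -0.6, -0.3]
width: 0.0402
```

```bash
python3 go.py .5533 -.193 .11 144.5; python3 chk.py 7;python3 - <<'E'
import cv2
a=cv2.imread('pics/side7.png')[130:300,240:430];cv2.imwrite('pics/s7z.png',cv2.resize(a,None,fx=3,fy=3))
E
```

```text
now dx 0.0010 dy -0.0008 dz 0.0012 turn -0.0035
after dx 0.0010 dy -0.0008 dz 0.0012 turn -0.0035
t 17.2667 tcp [ 0.5546 -0.193   0.1112] rot [3.1403e+00 2.6000e-03 2.5185e+00] w 0.0402 F [ 0.52 -0.58 -0.3 ] q [-0.    0.31 -0.34  0.   -0.91 -2.19]
```

View pics/s7z.png

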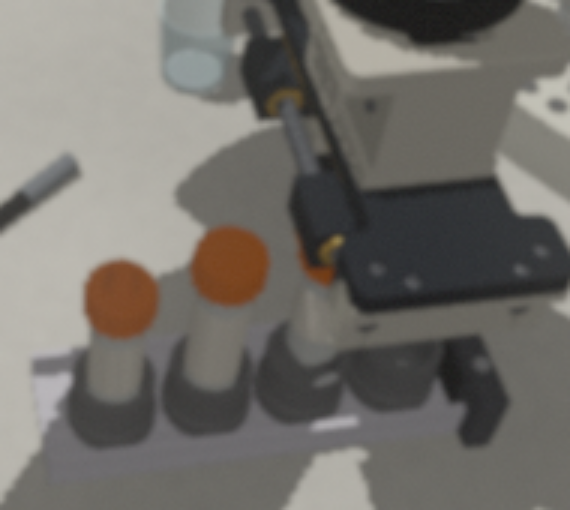

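View pics/wrist7.png

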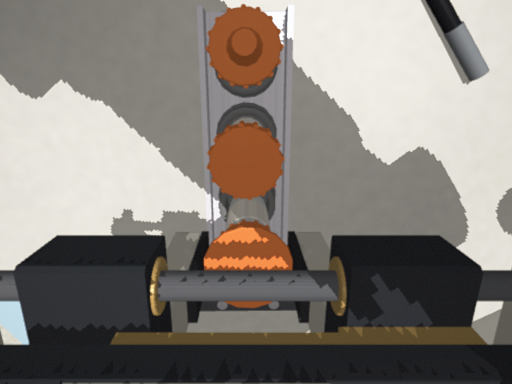

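>>> {"api": "apply_moves", "payload": {
  "moves": [
    [-1, 0, 0, -0.01, 0],
    [-1, 0, 0, -0.02, 0],
    [-1, 0, 0, -0.02, 0],
    [-1, 0, 0, -0.02, 0],
    [-1, 0, 0, -0.02, 0],
    [-1, 0, 0, -0.02, 0],
    [-1, 0, 0, -0.012, 0],
    [-1, 0, 0, 0, 0]
  ]
}}

```text
t: 18.08
eef_pos: [0.5548, -0.1931, 0.2348]
ee_rot: [3.139, 0.005, 2.518]
force: [0.0, 0.1, -0.7]
width: 0.0399
```

>>> {"api": "apply_moves", "payload": {
  "moves": [
    [-1, 0, 0, 0, -0.06],
    [-1, 0, 0, 0, -0.1],
    [-1, 0, 0, 0, -0.11],
    [-1, 0, 0, 0, -0.11],
    [-1, 0, 0, 0, -0.11],
    [-1, 0, 0, 0, -0.11],
    [-1, 0, 0, 0, -0.11],
    [-1, 0, 0, 0, -0.11],
    [-1, 0, 0, 0, -0.087],
    [-1, 0, 0, 0, -0.055],
    [-1, 0, 0, 0, 0]
  ]
}}

```text
t: 19.0
eef_pos: [0.553, -0.1927, 0.2304]
ee_rot: [3.141, -0.001, -2.801]
force: [-0.2, 0.3, -0.7]
width: 0.0401
```

```bash
python3 go.py .5551 .1814 .235 -160.4
```

```text
now dx -0.1271 dy 0.3519 dz -0.0046 turn -0.0012
after dx -0.1275 dy 0.3517 dz -0.0046 turn -0.0012
t 19.0 tcp [ 0.553  -0.1927  0.2304] rot [ 3.1410e+00 -1.1000e-03 -2.8007e+00] w 0.0401 F [-0.16  0.25 -0.7 ] q [-0.    0.21 -0.18 -0.   -1.18 -1.23]
```

>>> {"api": "apply_moves", "payload": {
  "moves": [
    [-1, -0.004, 0.012, 0, 0],
    [-1, -0.01, 0.027, 0, 0],
    [-1, -0.012, 0.034, 0, 0],
    [-1, -0.013, 0.036, 0, 0],
    [-1, -0.013, 0.036, 0, 0],
    [-1, -0.013, 0.036, 0, 0],
    [-1, -0.013, 0.036, 0, 0],
    [-1, -0.013, 0.036, 0, 0],
    [-1, -0.013, 0.036, 0, 0],
    [-1, -0.012, 0.034, 0, 0],
    [-1, -0.008, 0.02, 0, 0],
    [-1, -0.003, 0.009, 0, 0]
  ]
}}

```text
t: 20.0
eef_pos: [0.5558, 0.1848, 0.2306]
ee_rot: [3.141, -0.0, -2.803]
force: [0.6, -0.5, -1.1]
width: 0.0397
```

>>> {"api": "apply_moves", "payload": {
  "moves": [
    [-1, 0, 0, 0, 0],
    [-1, 0, 0, 0, 0],
    [-1, 0, 0, 0, 0]
  ]
}}

```text
t: 20.25
eef_pos: [0.556, 0.1807, 0.2309]
ee_rot: [-3.141, -0.001, -2.804]
force: [1.0, -0.2, 0.0]
width: 0.0398
```

```bash
python3 go.py .5551 .1814 .235 -160.4
```

```text
now dx 0.0006 dy 0.0010 dz -0.0041 turn -0.0047
after dx 0.0006 dy 0.0010 dz -0.0041 turn -0.0047
t 20.25 tcp [0.556  0.1807 0.2309] rot [-3.1415e+00 -5.0000e-04 -2.8042e+00] w 0.0398 F [ 0.97 -0.21  0.  ] q [ 0.65  0.21 -0.19 -0.   -1.18 -1.88]
```

>>> {"api": "apply_moves", "payload": {
  "moves": [
    [-1, 0.0006, 0.001, 0.005, -0.004],
    [-1, 0, 0, 0.012, 0],
    [-1, 0, 0, 0.014, 0],
    [-1, 0, 0, 0.014, 0],
    [-1, 0, 0, 0.014, 0],
    [-1, 0, 0, 0.012, 0],
    [-1, 0, 0, 0.008, 0],
    [-1, 0, 0, 0, 0],
    [-1, 0, 0, 0, 0]
  ]
}}

```text
t: 21.0
eef_pos: [0.5554, 0.1815, 0.152]
ee_rot: [-3.141, -0.001, -2.8]
force: [0.9, 0.2, -0.5]
width: 0.0399
```

```bash
python3 go.py .5551 .1814 .0825 -160.4; python3 chk.py 8
python3 - <<'E'
from h import *
a=cv2.imread('pics/side8.png')[0:200,80:300];cv2.imwrite('pics/s8z.png',cv2.resize(a,None,fx=3,fy=3))
s=arm.get_state()['eef_pos']
for n in('side','wrist'):
    p=eyes.grab_frame(n);K=np.array(p['camera_matrix']);E=np.array(p['extrinsics'])
    for X in([s[0],s[1],s[2]-.077],[.5551,.1814,.055]):
        c=E[:3,:3].T@(np.array(X)-E[:3,3]);print(n,X,(K[0,0]*c[0]/-c[2]+K[0,2]).round(1),(K[1,1]*-c[1]/-c[2]+K[1,2]).round(1))
E
```

```text
now dx 0.0003 dy 0.0000 dz 0.0695 turn -0.0003
after dx 0.0003 dy 0.0000 dz 0.0695 turn -0.0003
t 21.0 tcp [0.5554 0.1815 0.152 ] rot [-3.1412e+00 -6.0000e-04 -2.7998e+00] w 0.0399 F [ 0.91  0.18 -0.49] q [ 0.65  0.27 -0.3   0.   -1.01 -1.88]
side [np.float64(0.555961789027187), np.float64(0.18225702984246506), np.float64(0.07599745817200994)] 184.0 110.6
side [0.5551, 0.1814, 0.055] 185.2 120.1
wrist [np.float64(0.555961789027187), np.float64(0.18225702984246506), np.float64(0.07599745817200994)] 246.4 201.5
wrist [0.5551, 0.1814, 0.055] 245.8 191.9
```

View pics/s8z.png

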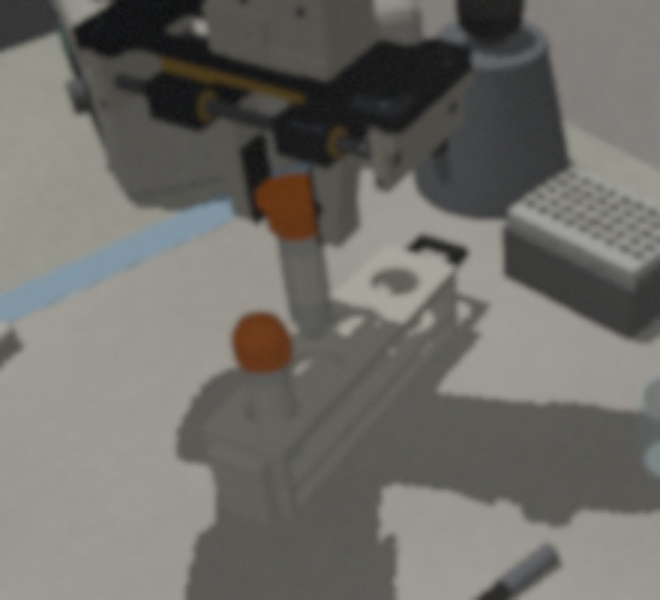

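View pics/wrist8.png

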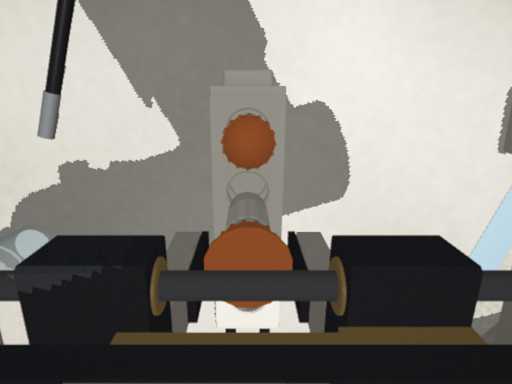

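b hangs straight, with its tip at side pixel (185,112) against 184,110.6 predicted, and sits over the +24 hole. Inserting.

>>> {"api": "apply_moves", "payload": {
  "moves": [
    [-1, 0.0003, -0.0003, 0.008, 0],
    [-1, 0, 0, 0.01, 0],
    [-1, 0, 0, 0.01, 0],
    [-1, 0, 0, 0.01, 0],
    [-1, 0, 0, 0.01, 0],
    [-1, 0, 0, 0.008, 0],
    [-1, 0, 0, 0.006, 0],
    [-1, 0, 0, 0.004, 0],
    [-1, 0, 0, 0.001, 0],
    [-1, 0, 0, 0, 0],
    [-1, 0, 0, 0, 0]
  ]
}}

```text
t: 22.17
eef_pos: [0.5556, 0.182, 0.0854]
ee_rot: [3.142, 0.001, -2.799]
force: [0.6, 0.8, -0.7]
width: 0.0402
```

>>> {"api": "apply_moves", "payload": {
  "moves": [
    [-1, 0, 0, 0.001, 0],
    [-1, 0, 0, 0.001, 0],
    [-1, 0, 0, 0, 0]
  ]
}}

```text
t: 22.42
eef_pos: [0.5553, 0.1818, 0.0832]
ee_rot: [3.141, 0.0, -2.799]
force: [-0.0, -0.2, 0.1]
width: 0.0398
```

```bash
python3 go.py .5551 .1814 .0825 -160.4
```

```text
now dx 0.0003 dy -0.0003 dz 0.0007 turn 0.0004
after dx 0.0003 dy -0.0003 dz 0.0007 turn 0.0004
t 22.4167 tcp [0.5553 0.1818 0.0832] rot [ 3.1415e+00  3.0000e-04 -2.7991e+00] w 0.0398 F [-0.03 -0.16  0.07] q [ 0.65  0.34 -0.37 -0.   -0.85 -1.88]
```

>>> {"api": "apply_moves", "payload": {
  "moves": [
    [-1, 0, 0, 0.001, 0],
    [-1, 0, 0, 0.0005, 0],
    [-1, 0, 0, 0, 0],
    [-1, 0, 0, 0, 0]
  ]
}}

```text
t: 22.75
eef_pos: [0.5555, 0.1819, 0.0819]
ee_rot: [3.142, 0.001, -2.799]
force: [0.7, -0.1, 2.1]
width: 0.0398
```

>>> {"api": "apply_moves", "payload": {
  "moves": [
    [1, 0, 0, 0, 0],
    [1, 0, 0, 0, 0],
    [1, 0, 0, 0, 0],
    [1, 0, 0, 0, 0],
    [1, 0, 0, 0, 0],
    [1, 0, 0, -0.005, 0],
    [1, 0, 0, -0.01, 0],
    [1, 0, 0, -0.015, 0],
    [1, 0, 0, -0.02, 0],
    [1, 0, 0, -0.03, 0],
    [1, 0, 0, -0.03, 0],
    [1, 0, 0, -0.035, 0]
  ]
}}

```text
t: 23.75
eef_pos: [0.5546, 0.1814, 0.2281]
ee_rot: [-3.141, -0.001, -2.799]
force: [0.8, 0.9, -0.4]
width: 0.0872
```

>>> {"api": "apply_moves", "payload": {
  "moves": [
    [1, 0.015, -0.031, 0, 0],
    [1, 0.0156, -0.0313, 0, 0],
    [1, 0.0156, -0.0313, 0, 0],
    [1, 0.0156, -0.0313, 0, 0],
    [1, 0.0156, -0.0313, 0, 0],
    [1, 0.0156, -0.0313, 0, 0],
    [1, 0.0156, -0.0313, 0, 0],
    [1, 0.0156, -0.0313, 0, 0],
    [1, 0.0156, -0.0313, 0, 0],
    [1, 0.0156, -0.0313, 0, 0]
  ]
}}

```text
t: 24.58
eef_pos: [0.5135, -0.1666, 0.228]
ee_rot: [-3.141, 0.001, -2.799]
force: [0.1, -0.7, 0.9]
width: 0.0877
```

>>> {"api": "apply_moves", "payload": {
  "moves": [
    [1, 0, 0, 0, 0.121],
    [1, 0, 0, 0, 0.121],
    [1, 0, 0, 0, 0.121],
    [1, 0, 0, 0, 0.121],
    [1, 0, 0, 0, 0.121],
    [1, 0, 0, 0, 0.121],
    [1, 0, 0, 0, 0.121],
    [1, 0, 0, 0, 0.12],
    [1, 0, 0, 0, 0],
    [1, 0, 0, 0, 0]
  ]
}}

```text
t: 25.42
eef_pos: [0.5139, -0.165, 0.2274]
ee_rot: [3.141, 0.001, 2.521]
force: [-0.3, 0.3, -0.2]
width: 0.0879
```

```bash
python3 go.py .514 -.165 .099 144.5; python3 chk.py 9;python3 - <<'E'
import cv2
a=cv2.imread('pics/side9.png')[50:300,100:450];cv2.imwrite('pics/s9z.png',cv2.resize(a,None,fx=2,fy=2))
E
```

```text
now dx -0.0001 dy -0.0000 dz 0.1284 turn -0.0010
after dx -0.0001 dy -0.0000 dz 0.1284 turn -0.0010
t 25.4167 tcp [ 0.5139 -0.165   0.2274] rot [3.1411e+00 7.0000e-04 2.5210e+00] w 0.0879 F [-0.27  0.25 -0.21] q [ 0.05  0.14 -0.29  0.   -1.15 -2.24]
```

View pics/s9z.png

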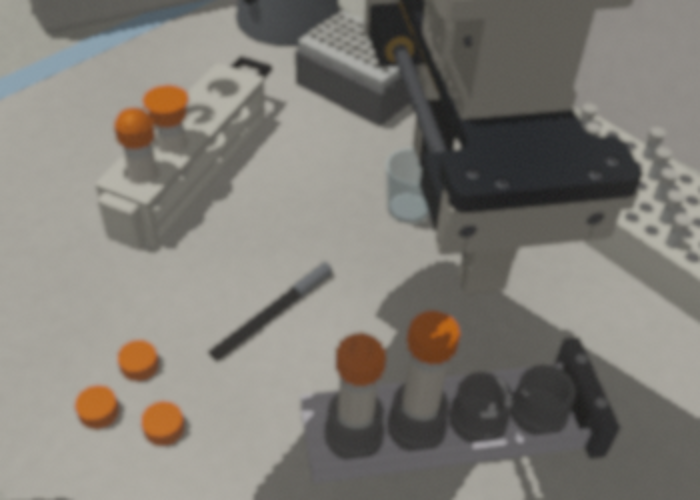

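View pics/wrist9.png

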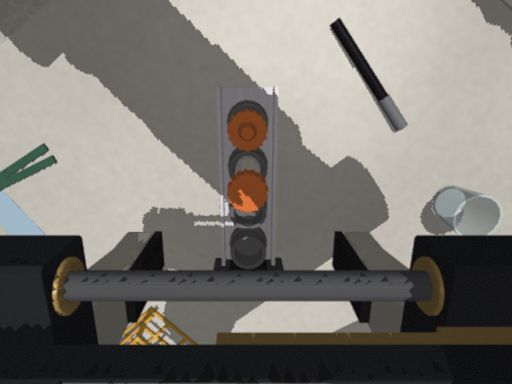

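Two tubes (d and b) stand in the rack, and the jaws are over a (wrist pixel (247,190)). Going down and gripping.

>>> {"api": "apply_moves", "payload": {
  "moves": [
    [1, 0, 0, 0.01, 0],
    [1, 0, 0, 0.014, 0],
    [1, 0, 0, 0.015, 0],
    [1, 0, 0, 0.015, 0],
    [1, 0, 0, 0.015, 0],
    [1, 0, 0, 0.015, 0],
    [1, 0, 0, 0.015, 0],
    [1, 0, 0, 0.014, 0],
    [1, 0, 0, 0.01, 0],
    [1, 0, 0, 0.005, 0],
    [1, 0, 0, 0, 0],
    [1, 0, 0, 0, 0]
  ]
}}

```text
t: 26.57
eef_pos: [0.514, -0.165, 0.0986]
ee_rot: [-3.141, -0.0, 2.518]
force: [0.2, -0.4, 0.3]
width: 0.0876
```

>>> {"api": "apply_moves", "payload": {
  "moves": [
    [-1, 0, 0, 0, 0],
    [-1, 0, 0, 0, 0],
    [-1, 0, 0, 0, 0],
    [-1, 0, 0, 0, 0],
    [-1, 0, 0, 0, 0],
    [-1, 0, 0, 0, 0],
    [-1, 0, 0, 0, 0],
    [-1, 0, 0, 0, 0],
    [-1, 0, 0, 0, 0],
    [-1, 0, 0, 0, 0],
    [-1, 0, 0, 0, 0],
    [-1, 0, 0, 0, 0]
  ],
  "newtons": 20
}}

```text
t: 27.57
eef_pos: [0.5139, -0.1649, 0.0985]
ee_rot: [-3.142, -0.0, 2.517]
force: [0.2, 0.3, 0.4]
width: 0.0317
```

>>> {"api": "apply_moves", "payload": {
  "moves": [
    [-1, 0, 0, -0.005, 0],
    [-1, 0, 0, -0.01, 0],
    [-1, 0, 0, -0.015, 0],
    [-1, 0, 0, -0.02, 0],
    [-1, 0, 0, -0.02, 0],
    [-1, 0, 0, -0.02, 0],
    [-1, 0, 0, -0.02, 0],
    [-1, 0, 0, -0.02, 0],
    [-1, 0, 0, -0.012, 0],
    [-1, 0, 0, -0.005, 0],
    [-1, 0, 0, 0, 0]
  ]
}}

```text
t: 28.48
eef_pos: [0.5145, -0.165, 0.2475]
ee_rot: [3.14, 0.003, 2.517]
force: [0.3, -0.4, -0.7]
width: 0.0314
```

>>> {"api": "apply_moves", "payload": {
  "moves": [
    [-1, 0, 0, 0, -0.06],
    [-1, 0, 0, 0, -0.1],
    [-1, 0, 0, 0, -0.11],
    [-1, 0, 0, 0, -0.11],
    [-1, 0, 0, 0, -0.11],
    [-1, 0, 0, 0, -0.11],
    [-1, 0, 0, 0, -0.11],
    [-1, 0, 0, 0, -0.11],
    [-1, 0, 0, 0, -0.087],
    [-1, 0, 0, 0, -0.055],
    [-1, 0, 0, 0, 0]
  ]
}}

```text
t: 29.4
eef_pos: [0.5133, -0.1648, 0.2445]
ee_rot: [3.141, -0.002, -2.802]
force: [-0.3, -0.3, -1.0]
width: 0.0316
```

```bash
python3 go.py .6003 .1974 .245 -160.4
```

```text
now dx -0.2028 dy 0.3125 dz -0.0005 turn -0.0021
after dx -0.2035 dy 0.3120 dz -0.0005 turn -0.0021
t 29.4 tcp [ 0.5133 -0.1648  0.2445] rot [ 3.1408e+00 -1.6000e-03 -2.8016e+00] w 0.0316 F [-0.27 -0.26 -1.  ] q [ 0.05  0.12 -0.26 -0.   -1.19 -1.28]
```

>>> {"api": "apply_moves", "payload": {
  "moves": [
    [-1, -0.006, 0.009, 0, 0],
    [-1, -0.015, 0.023, 0, 0],
    [-1, -0.0198, 0.0305, 0, 0],
    [-1, -0.0198, 0.0305, 0, 0],
    [-1, -0.0198, 0.0305, 0, 0],
    [-1, -0.0198, 0.0305, 0, 0],
    [-1, -0.0198, 0.0305, 0, 0],
    [-1, -0.0198, 0.0305, 0, 0],
    [-1, -0.0198, 0.0305, 0, 0],
    [-1, -0.0198, 0.0305, 0, 0],
    [-1, -0.015, 0.023, 0, 0],
    [-1, -0.0086, 0.0135, 0, 0]
  ]
}}

```text
t: 30.4
eef_pos: [0.6019, 0.2006, 0.2445]
ee_rot: [-3.142, -0.001, -2.804]
force: [-0.5, -0.8, -0.9]
width: 0.0314
```

>>> {"api": "apply_moves", "payload": {
  "moves": [
    [-1, 0, 0, 0, 0],
    [-1, 0, 0, 0, 0],
    [-1, 0, 0, 0, 0]
  ]
}}

```text
t: 30.65
eef_pos: [0.6015, 0.1967, 0.2452]
ee_rot: [-3.141, -0.001, -2.805]
force: [0.1, 0.4, -0.2]
width: 0.0313
```

```bash
python3 go.py .6003 .1974 .162 -160.4
```

```text
now dx 0.0009 dy 0.0010 dz 0.0832 turn -0.0054
after dx 0.0009 dy 0.0010 dz 0.0832 turn -0.0054
t 30.65 tcp [0.6015 0.1967 0.2452] rot [-3.1414e+00 -1.0000e-03 -2.8050e+00] w 0.0313 F [ 0.1   0.42 -0.25] q [ 0.62  0.28 -0.06 -0.   -1.23 -1.86]
```

>>> {"api": "apply_moves", "payload": {
  "moves": [
    [-1, 0.0009, 0.001, 0.006, -0.005],
    [-1, 0, 0, 0.012, 0],
    [-1, 0, 0, 0.014, 0],
    [-1, 0, 0, 0.014, 0],
    [-1, 0, 0, 0.014, 0],
    [-1, 0, 0, 0.014, 0],
    [-1, 0, 0, 0.009, 0],
    [-1, 0, 0, 0, 0],
    [-1, 0, 0, 0, 0]
  ]
}}

```text
t: 31.4
eef_pos: [0.6006, 0.1971, 0.1621]
ee_rot: [-3.141, -0.001, -2.8]
force: [0.4, -0.6, 0.1]
width: 0.0313
```

```bash
python3 go.py .6003 .1974 .0915 -160.4; python3 chk.py 10
python3 - <<'E'
from h import *
a=cv2.imread('pics/side10.png')[0:200,80:300];cv2.imwrite('pics/s10z.png',cv2.resize(a,None,fx=3,fy=3))
s=arm.get_state()['eef_pos']
for n in('side','wrist'):
    p=eyes.grab_frame(n);K=np.array(p['camera_matrix']);E=np.array(p['extrinsics'])
    for X in([s[0],s[1],s[2]-.0865],[.6003,.1974,.055]):
        c=E[:3,:3].T@(np.array(X)-E[:3,3]);print(n,(K[0,0]*c[0]/-c[2]+K[0,2]).round(1),(K[1,1]*-c[1]/-c[2]+K[1,2]).round(1))
E
```

```text
now dx 0.0001 dy 0.0003 dz 0.0706 turn -0.0002
after dx 0.0001 dy 0.0003 dz 0.0706 turn -0.0002
t 31.4 tcp [0.6006 0.1971 0.1621] rot [-3.1411e+00 -1.1000e-03 -2.7997e+00] w 0.0313 F [ 0.36 -0.55  0.07] q [ 0.63  0.34 -0.18  0.   -1.06 -1.85]
side 198.0 96.2
side 198.9 106.0
wrist 246.4 197.6
wrist 246.4 188.2
```

View pics/s10z.png

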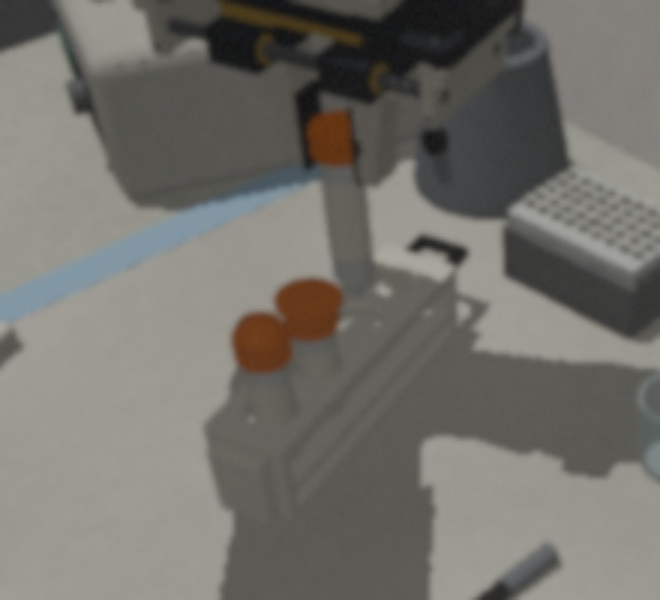

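View pics/wrist10.png

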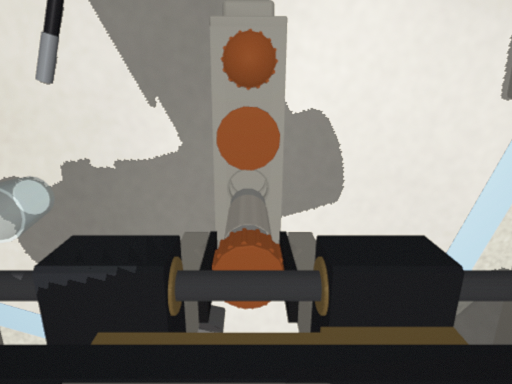

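Tube a is aligned over the -24 hole: wrist tip (247,196), mouth (247,187). Inserting.

>>> {"api": "apply_moves", "payload": {
  "moves": [
    [-1, 0, 0, 0.008, 0],
    [-1, 0, 0, 0.01, 0],
    [-1, 0, 0, 0.01, 0],
    [-1, 0, 0, 0.01, 0],
    [-1, 0, 0, 0.01, 0],
    [-1, 0, 0, 0.008, 0],
    [-1, 0, 0, 0.006, 0],
    [-1, 0, 0, 0.004, 0],
    [-1, 0, 0, 0.002, 0],
    [-1, 0, 0, 0.001, 0],
    [-1, 0, 0, 0, 0],
    [-1, 0, 0, 0, 0]
  ]
}}

```text
t: 32.65
eef_pos: [0.6011, 0.198, 0.094]
ee_rot: [3.141, 0.001, -2.799]
force: [0.7, -0.4, -1.0]
width: 0.0313
```

>>> {"api": "apply_moves", "payload": {
  "moves": [
    [-1, 0, 0, 0.001, 0],
    [-1, 0, 0, 0.0005, 0],
    [-1, 0, 0, 0, 0]
  ]
}}

```text
t: 32.9
eef_pos: [0.6008, 0.1978, 0.0922]
ee_rot: [3.141, 0.0, -2.799]
force: [0.7, 0.4, -0.2]
width: 0.0313
```

>>> {"api": "apply_moves", "payload": {
  "moves": [
    [-1, 0, 0, 0.0008, 0],
    [-1, 0, 0, 0.0005, 0],
    [-1, 0, 0, 0, 0],
    [-1, 0, 0, 0, 0]
  ]
}}

```text
t: 33.23
eef_pos: [0.6013, 0.198, 0.0915]
ee_rot: [3.142, 0.001, -2.799]
force: [-0.2, 0.1, 5.7]
width: 0.0313
```

>>> {"api": "apply_moves", "payload": {
  "moves": [
    [1, 0, 0, 0, 0],
    [1, 0, 0, 0, 0],
    [1, 0, 0, 0, 0],
    [1, 0, 0, 0, 0],
    [1, 0, 0, 0, 0],
    [1, 0, 0, -0.005, 0],
    [1, 0, 0, -0.01, 0],
    [1, 0, 0, -0.015, 0],
    [1, 0, 0, -0.02, 0],
    [1, 0, 0, -0.03, 0],
    [1, 0, 0, -0.03, 0],
    [1, 0, 0, -0.029, 0]
  ]
}}

```text
t: 34.23
eef_pos: [0.6007, 0.1977, 0.2324]
ee_rot: [-3.142, 0.001, -2.799]
force: [0.4, 0.4, -0.3]
width: 0.0877
```

>>> {"api": "apply_moves", "payload": {
  "moves": [
    [1, 0.02, -0.024, 0, 0],
    [1, 0.0231, -0.0274, 0, 0],
    [1, 0.0231, -0.0274, 0, 0],
    [1, 0.0231, -0.0274, 0, 0],
    [1, 0.0231, -0.0274, 0, 0],
    [1, 0.0231, -0.0274, 0, 0],
    [1, 0.0231, -0.0274, 0, 0],
    [1, 0.0231, -0.0274, 0, 0],
    [1, 0.0231, -0.0274, 0, 0],
    [1, 0.0231, -0.0274, 0, 0],
    [1, 0.0031, -0.0034, 0, 0]
  ]
}}

```text
t: 35.15
eef_pos: [0.4732, -0.1413, 0.2311]
ee_rot: [-3.141, 0.001, -2.802]
force: [-0.1, 0.3, 0.2]
width: 0.0878
```

>>> {"api": "apply_moves", "payload": {
  "moves": [
    [1, 0, 0, 0, 0.121],
    [1, 0, 0, 0, 0.121],
    [1, 0, 0, 0, 0.121],
    [1, 0, 0, 0, 0.121],
    [1, 0, 0, 0, 0.121],
    [1, 0, 0, 0, 0.121],
    [1, 0, 0, 0, 0.121],
    [1, 0, 0, 0, 0.12],
    [1, 0, 0, 0, 0],
    [1, 0, 0, 0, 0]
  ]
}}

```text
t: 35.98
eef_pos: [0.4753, -0.1378, 0.2305]
ee_rot: [3.141, 0.001, 2.521]
force: [-0.2, 0.1, -0.0]
width: 0.0876
```

```bash
python3 go.py .475 -.1375 .084 144.5; python3 chk.py 11;python3 - <<'E'
import cv2
a=cv2.imread('pics/side11.png')[50:300,100:450];cv2.imwrite('pics/s11z.png',cv2.resize(a,None,fx=2,fy=2))
E
```

```text
now dx 0.0004 dy 0.0000 dz 0.1465 turn -0.0010
after dx 0.0004 dy 0.0000 dz 0.1465 turn -0.0010
t 35.9833 tcp [ 0.4753 -0.1378  0.2305] rot [3.141e+00 7.000e-04 2.521e+00] w 0.0876 F [-0.19  0.1  -0.04] q [ 0.12  0.06 -0.37  0.   -1.15 -2.31]
```

View pics/s11z.png

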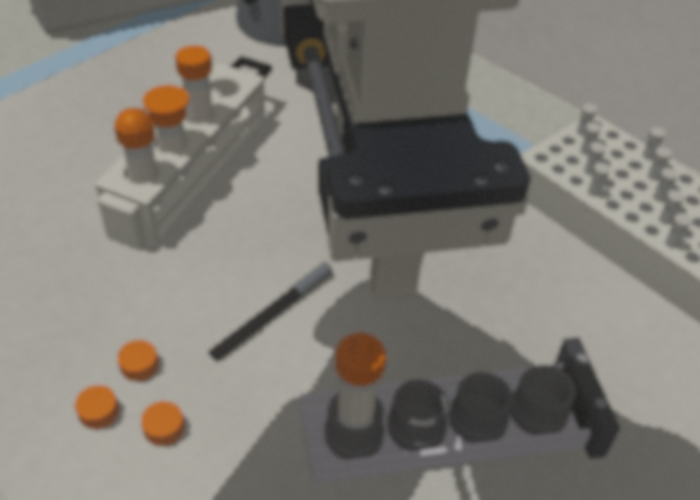

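View pics/wrist11.png

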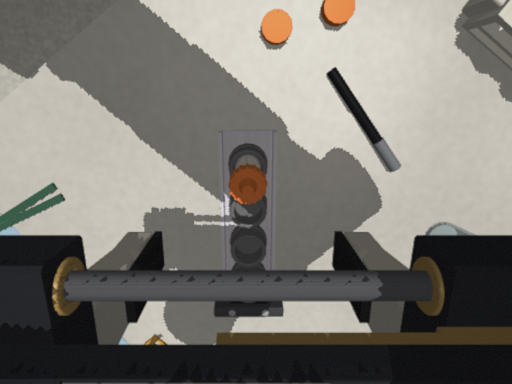

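Three tubes stand upright in the rack, and c is centred under the jaws at wrist pixel (248,185).

>>> {"api": "apply_moves", "payload": {
  "moves": [
    [1, 0, 0, 0.01, 0],
    [1, 0, 0, 0.015, 0],
    [1, 0, 0, 0.017, 0],
    [1, 0, 0, 0.017, 0],
    [1, 0, 0, 0.017, 0],
    [1, 0, 0, 0.017, 0],
    [1, 0, 0, 0.017, 0],
    [1, 0, 0, 0.016, 0],
    [1, 0, 0, 0.013, 0],
    [1, 0, 0, 0.007, 0],
    [1, 0, 0, 0, 0],
    [1, 0, 0, 0, 0]
  ]
}}

```text
t: 37.13
eef_pos: [0.4751, -0.1379, 0.0835]
ee_rot: [-3.141, -0.001, 2.518]
force: [0.1, 0.1, 0.0]
width: 0.0874
```

>>> {"api": "apply_moves", "payload": {
  "moves": [
    [-1, 0, 0, 0, 0],
    [-1, 0, 0, 0, 0],
    [-1, 0, 0, 0, 0],
    [-1, 0, 0, 0, 0],
    [-1, 0, 0, 0, 0],
    [-1, 0, 0, 0, 0],
    [-1, 0, 0, 0, 0],
    [-1, 0, 0, 0, 0],
    [-1, 0, 0, 0, 0],
    [-1, 0, 0, 0, 0],
    [-1, 0, 0, 0, 0],
    [-1, 0, 0, 0, 0]
  ],
  "newtons": 20
}}

```text
t: 38.13
eef_pos: [0.4752, -0.1379, 0.0837]
ee_rot: [-3.142, -0.0, 2.517]
force: [-0.2, 0.3, -0.5]
width: 0.0314
```

>>> {"api": "apply_moves", "payload": {
  "moves": [
    [-1, 0, 0, -0.005, 0],
    [-1, 0, 0, -0.01, 0],
    [-1, 0, 0, -0.015, 0],
    [-1, 0, 0, -0.02, 0],
    [-1, 0, 0, -0.02, 0],
    [-1, 0, 0, -0.02, 0],
    [-1, 0, 0, -0.02, 0],
    [-1, 0, 0, -0.02, 0],
    [-1, 0, 0, -0.012, 0],
    [-1, 0, 0, -0.005, 0],
    [-1, 0, 0, 0, 0]
  ]
}}

```text
t: 39.05
eef_pos: [0.4758, -0.1379, 0.2326]
ee_rot: [3.14, 0.002, 2.517]
force: [0.2, 0.4, 0.1]
width: 0.0311
```

>>> {"api": "apply_moves", "payload": {
  "moves": [
    [-1, 0, 0, 0, -0.06],
    [-1, 0, 0, 0, -0.1],
    [-1, 0, 0, 0, -0.11],
    [-1, 0, 0, 0, -0.11],
    [-1, 0, 0, 0, -0.11],
    [-1, 0, 0, 0, -0.11],
    [-1, 0, 0, 0, -0.11],
    [-1, 0, 0, 0, -0.11],
    [-1, 0, 0, 0, -0.087],
    [-1, 0, 0, 0, -0.055],
    [-1, 0, 0, 0, 0]
  ]
}}

```text
t: 39.97
eef_pos: [0.4746, -0.1378, 0.2298]
ee_rot: [3.141, -0.002, -2.802]
force: [-0.3, -0.6, 0.1]
width: 0.0314
```

```bash
python3 go.py .6455 .2135 .23 -160.4
```

```text
now dx -0.2783 dy 0.2742 dz -0.0002 turn -0.0023
after dx -0.2789 dy 0.2736 dz -0.0002 turn -0.0023
t 39.9667 tcp [ 0.4746 -0.1378  0.2298] rot [ 3.1409e+00 -1.7000e-03 -2.8018e+00] w 0.0314 F [-0.34 -0.59  0.12] q [ 0.12  0.06 -0.37 -0.   -1.15 -1.35]
```

>>> {"api": "apply_moves", "payload": {
  "moves": [
    [-1, -0.008, 0.008, 0, 0],
    [-1, -0.02, 0.02, 0, 0],
    [-1, -0.0272, 0.0268, 0, 0],
    [-1, -0.0272, 0.0268, 0, 0],
    [-1, -0.0272, 0.0268, 0, 0],
    [-1, -0.0272, 0.0268, 0, 0],
    [-1, -0.0272, 0.0268, 0, 0],
    [-1, -0.0272, 0.0268, 0, 0],
    [-1, -0.0272, 0.0268, 0, 0],
    [-1, -0.0272, 0.0268, 0, 0],
    [-1, -0.02, 0.02, 0, 0],
    [-1, -0.0124, 0.0116, 0, 0]
  ]
}}

```text
t: 40.97
eef_pos: [0.6474, 0.2164, 0.2291]
ee_rot: [-3.141, -0.001, -2.805]
force: [0.4, -0.4, -0.1]
width: 0.0315
```

>>> {"api": "apply_moves", "payload": {
  "moves": [
    [-1, 0, 0, 0, 0],
    [-1, 0, 0, 0, 0],
    [-1, 0, 0, 0, 0]
  ]
}}

```text
t: 41.22
eef_pos: [0.6463, 0.2127, 0.23]
ee_rot: [-3.141, -0.001, -2.805]
force: [0.2, -0.1, -0.6]
width: 0.0314
```

```bash
python3 go.py .6455 .2135 .147 -160.4
```

```text
now dx 0.0005 dy 0.0010 dz 0.0830 turn -0.0055
after dx 0.0005 dy 0.0010 dz 0.0830 turn -0.0055
t 41.2167 tcp [0.6463 0.2127 0.23  ] rot [-3.1414e+00 -1.4000e-03 -2.8050e+00] w 0.0314 F [ 0.23 -0.12 -0.64] q [ 0.6   0.37  0.03 -0.   -1.24 -1.84]
```

>>> {"api": "apply_moves", "payload": {
  "moves": [
    [-1, 0.0005, 0.001, 0.006, -0.005],
    [-1, 0, 0, 0.012, 0],
    [-1, 0, 0, 0.014, 0],
    [-1, 0, 0, 0.014, 0],
    [-1, 0, 0, 0.014, 0],
    [-1, 0, 0, 0.014, 0],
    [-1, 0, 0, 0.009, 0],
    [-1, 0, 0, 0, 0],
    [-1, 0, 0, 0, 0]
  ]
}}

```text
t: 41.97
eef_pos: [0.6457, 0.2129, 0.1473]
ee_rot: [-3.141, -0.001, -2.8]
force: [1.1, 0.2, -0.0]
width: 0.0315
```

```bash
python3 go.py .6455 .2135 .0766 -160.4; python3 chk.py 12
python3 - <<'E'
from h import *
a=cv2.imread('pics/side12.png')[0:200,80:300];cv2.imwrite('pics/s12z.png',cv2.resize(a,None,fx=3,fy=3))
s=arm.get_state()['eef_pos']
for n in('side','wrist'):
    p=eyes.grab_frame(n);K=np.array(p['camera_matrix']);E=np.array(p['extrinsics'])
    for X in([s[0],s[1],s[2]-.0716],[.6455,.2135,.055]):
        c=E[:3,:3].T@(np.array(X)-E[:3,3]);print(n,(K[0,0]*c[0]/-c[2]+K[0,2]).round(1),(K[1,1]*-c[1]/-c[2]+K[1,2]).round(1))
E
```

```text
now dx -0.0000 dy 0.0006 dz 0.0707 turn -0.0001
after dx -0.0000 dy 0.0006 dz 0.0707 turn -0.0001
t 41.9667 tcp [0.6457 0.2129 0.1473] rot [-3.1412e+00 -1.1000e-03 -2.7996e+00] w 0.0315 F [ 1.07  0.24 -0.02] q [ 0.6   0.42 -0.08  0.   -1.07 -1.83]
side 211.1 83.2
side 211.5 92.9
wrist 246.4 203.8
wrist 246.8 193.5
```

View pics/s12z.png

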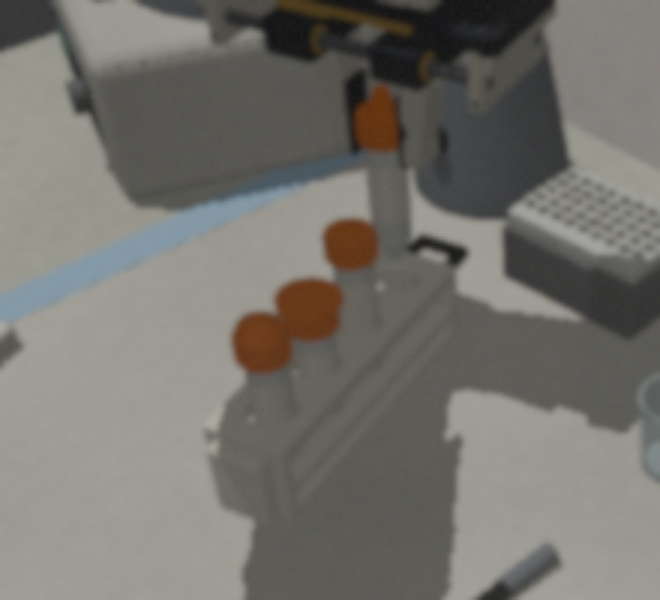

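View pics/wrist12.png

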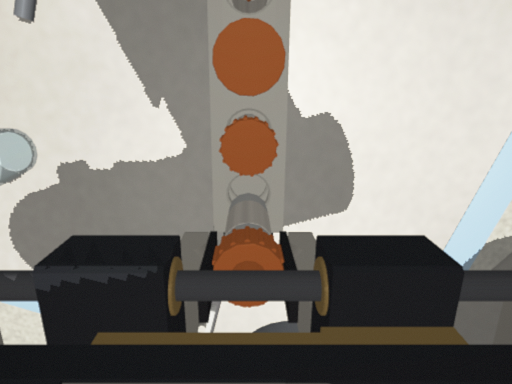

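Run:
```python
import numpy as np
W=np.load('pics/top0.npz')['W'].reshape(-1,3);W=W[np.isfinite(W[:,0])]
a=np.radians(-160.4);d=W[:,:2]-[.6455,.2135]
x=d@[np.cos(a),np.sin(a)];y=d@[np.sin(a),-np.cos(a)]
m=(W[:,2]>.1)&(abs(x)<.2)&(abs(y)<.2)&(W[:,2]<.4)
print(m.sum())
if m.sum(): print('x',x[m].min(),x[m].max(),'y',y[m].min(),y[m].max(),'z',W[m,2].max(), 'maxx sorted',np.sort(x[m])[-5:])
```

```text
1082
x -0.19993848910588227 -0.14251259752544684 y 0.006451491723952448 0.19997975819183397 z 0.1485293969322864 maxx sorted [-0.14552477 -0.14494228 -0.14451166 -0.14405735 -0.1425126 ]
```

The bottle behind is 142 mm away along the row, so the gripper body (±39 mm) clears it. c is aligned over the -72 hole. Inserting.

>>> {"api": "apply_moves", "payload": {
  "moves": [
    [-1, 0, 0, 0.008, 0],
    [-1, 0, 0, 0.01, 0],
    [-1, 0, 0, 0.01, 0],
    [-1, 0, 0, 0.01, 0],
    [-1, 0, 0, 0.01, 0],
    [-1, 0, 0, 0.008, 0],
    [-1, 0, 0, 0.006, 0],
    [-1, 0, 0, 0.004, 0],
    [-1, 0, 0, 0.002, 0],
    [-1, 0, 0, 0.001, 0],
    [-1, 0, 0, 0, 0],
    [-1, 0, 0, 0, 0]
  ]
}}

```text
t: 43.22
eef_pos: [0.6463, 0.2137, 0.0792]
ee_rot: [3.142, 0.001, -2.799]
force: [-0.1, 1.4, -0.6]
width: 0.0313
```

>>> {"api": "apply_moves", "payload": {
  "moves": [
    [-1, 0, 0, 0.001, 0],
    [-1, 0, 0, 0.0006, 0],
    [-1, 0, 0, 0, 0]
  ]
}}

```text
t: 43.47
eef_pos: [0.646, 0.2135, 0.0773]
ee_rot: [3.141, 0.0, -2.799]
force: [0.1, 0.0, -0.7]
width: 0.0313
```

>>> {"api": "apply_moves", "payload": {
  "moves": [
    [-1, 0, 0, 0.0007, 0],
    [-1, 0, 0, 0, 0],
    [-1, 0, 0, 0, 0]
  ]
}}

```text
t: 43.72
eef_pos: [0.6462, 0.2136, 0.0768]
ee_rot: [3.142, 0.001, -2.799]
force: [0.6, 0.6, 2.9]
width: 0.0313
```

On the floor (2.9 N). Releasing and backing off well clear.

>>> {"api": "apply_moves", "payload": {
  "moves": [
    [1, 0, 0, 0, 0],
    [1, 0, 0, 0, 0],
    [1, 0, 0, 0, 0],
    [1, 0, 0, 0, 0],
    [1, 0, 0, 0, 0],
    [1, 0, 0, -0.005, 0],
    [1, 0, 0, -0.01, 0],
    [1, 0, 0, -0.015, 0],
    [1, 0, 0, -0.02, 0],
    [1, 0, 0, -0.03, 0],
    [1, 0, 0, -0.03, 0],
    [1, 0, 0, -0.03, 0]
  ]
}}

```text
t: 44.72
eef_pos: [0.6459, 0.2134, 0.219]
ee_rot: [-3.142, 0.001, -2.799]
force: [0.9, 0.2, 0.2]
width: 0.0877
```

>>> {"api": "apply_moves", "payload": {
  "moves": [
    [1, 0.02, -0.024, 0, 0],
    [1, 0.023, -0.027, 0, 0],
    [1, 0.023, -0.027, 0, 0],
    [1, 0.023, -0.027, 0, 0],
    [1, 0.023, -0.027, 0, 0],
    [1, 0.023, -0.027, 0, 0],
    [1, 0.023, -0.027, 0, 0],
    [1, 0.023, -0.027, 0, 0],
    [1, 0.015, -0.02, 0, 0],
    [1, 0, 0, 0, 0],
    [1, 0, 0, 0, 0]
  ]
}}

```text
t: 45.63
eef_pos: [0.5395, -0.073, 0.2178]
ee_rot: [-3.141, 0.002, -2.801]
force: [1.3, 0.7, -0.3]
width: 0.0875
```

```bash
python3 chk.py 13
python3 - <<'E'
from h import *
a=cv2.imread('pics/side13.png')[50:300,100:450];cv2.imwrite('pics/s13z.png',cv2.resize(a,None,fx=2,fy=2))
p=eyes.grab_frame('top');W=cloud(p)
hsv=cv2.cvtColor(p['color'],cv2.COLOR_RGB2HSV)
m=((hsv[...,1]>150)&(hsv[...,0]<15)&(W[...,2]>.085)).astype(np.uint8)
n_,L,st,_=cv2.connectedComponentsWithStats(m)
ax=np.array([-.942,-.3355])
for i in range(1,n_):
    if st[i,4]<60: continue
    Q=W[L==i]; c,r=cv2.minEnclosingCircle((Q[:,:2]*1000).astype(np.float32))
    d=np.array(c)-[577.7,189.4];print(np.array(c).round(1),round(r,1),Q[:,2].max().round(4),'rack y',(d@ax).round(1),'x',(d@[ax[1],-ax[0]]).round(1))
s=arm.get_state();print(s['t'],s['force'],s['width'],s['eef_pos'])
E
```

```text
45.8333 [-0.20539888  0.90945957 -0.31314289] 0.08777247927083666 [ 0.54008881 -0.07099994  0.21677745]
```

View pics/s13z.png

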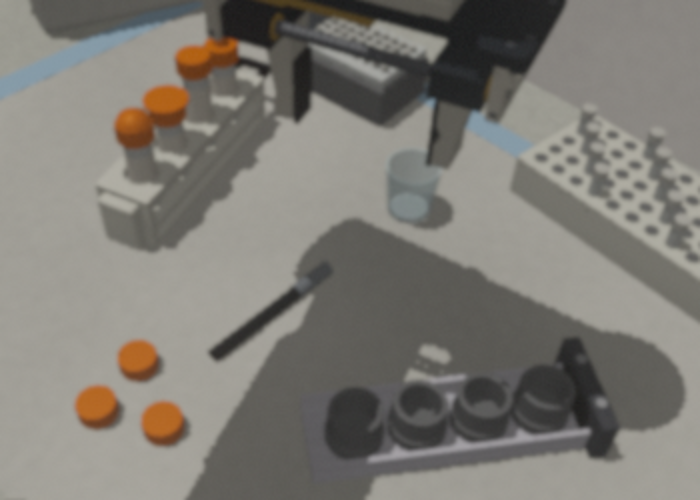

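View pics/top13.png

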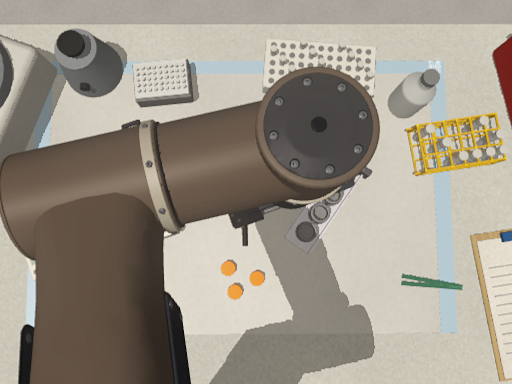

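The side picture shows all four tubes in the rack, but the arm hides the top view. I'll move further away and measure.

>>> {"api": "apply_moves", "payload": {
  "moves": [
    [1, 0, -0.03, 0, 0],
    [1, 0, -0.035, 0, 0],
    [1, 0, -0.035, 0, 0],
    [1, 0, -0.035, 0, 0],
    [1, 0, -0.035, 0, 0],
    [1, 0, -0.035, 0, 0],
    [1, 0, -0.035, 0, 0],
    [1, 0, -0.035, 0, 0],
    [1, 0, -0.03, 0, 0],
    [1, 0, 0, 0, 0],
    [1, 0, 0, 0, 0]
  ]
}}

```text
t: 46.75
eef_pos: [0.6425, -0.3598, 0.2146]
ee_rot: [3.14, -0.002, -2.8]
force: [-0.4, 0.2, -0.8]
width: 0.0877
```

```bash
python3 chk.py 14
python3 - <<'E'
from h import *
a=cv2.imread('pics/side14.png')[50:300,100:450];cv2.imwrite('pics/s14z.png',cv2.resize(a,None,fx=2,fy=2))
ax=np.array([-.942,-.3355])
for n in('top','side'):
  p=eyes.grab_frame(n);W=cloud(p)
  hsv=cv2.cvtColor(p['color'],cv2.COLOR_RGB2HSV)
  m=((hsv[...,1]>150)&(hsv[...,0]<15)&(W[...,2]>.085)).astype(np.uint8)
  n_,L,st,_=cv2.connectedComponentsWithStats(m)
  for i in range(1,n_):
    if st[i,4]<60: continue
    Q=W[L==i]; c,r=cv2.minEnclosingCircle((Q[:,:2]*1000).astype(np.float32))
    d=np.array(c)-[577.7,189.4];print(n,np.array(c).round(1),round(r,1),Q[:,2].max().round(4),'rack y',(d@ax).round(1),'x',(d@[ax[1],-ax[0]]).round(1))
s=arm.get_state();print(s['t'],s['force'],s['width'],s['eef_pos'])
E
```

```text
top [643.6 211.5] 15.4 0.1199 rack y -69.5 x -1.3
top [509.8 164.7] 14.9 0.1229 rack y 72.3 x -0.5
side [622.6 201. ] 38.7 0.121 rack y -46.2 x -4.2
side [533.7 175.3] 42.6 0.1197 rack y 46.2 x 1.4
47.0 [-0.03622908  0.68745719  0.57772785] 0.08769552196313375 [ 0.6423742  -0.35774948  0.21693987]
```

View pics/s14z.png

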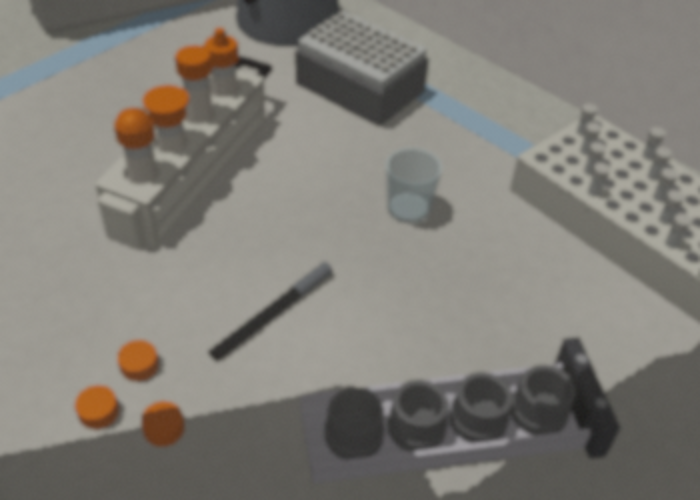

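Run:
```python
from h import *
p=eyes.grab_frame('side');W=cloud(p)
ax=np.array([-.942,-.3355])
for r in outline_of('tube_a',p):
    if r['score']<.3: continue
    Q=W[r['region']];Q=Q[np.isfinite(Q[:,0])];t=np.percentile(Q[:,2],97);T=Q[Q[:,2]>t-.006]
    d=T[:,:2].mean(0)-[.5777,.1894];print(round(r['score'],2),r['extent'],'top',t.round(4),'rack y',(d@ax).round(4),'x',(d@[ax[1],-ax[0]]).round(4))
print(job.job_done())
```

```text
0.84 [172.6, 94.1, 193.0, 127.8] top 0.103 rack y 0.0248 x -0.0026
0.7 [188.8, 72.9, 207.2, 114.4] top 0.1195 rack y -0.0215 x -0.0039
0.7 [157.5, 101.6, 176.2, 145.7] top 0.1185 rack y 0.0737 x -0.0024
0.59 [202.7, 63.0, 219.7, 100.3] top 0.1141 rack y -0.0685 x -0.0032
the job is handed in; nothing more can be done
None
```

All four tubes are in the rack in the right order. Going from the hole farthest from the handle, they are the dome (d), the brim (b), the flat cap (a) and the nozzle (c). I lowered each one until the wrist force rose (2 to 6 N), then let go, and handed the job in at about 47 s with the gripper open and well clear.

**Last checks:**
- **Position along the row:** the side camera put the four caps at +74, +25, -22 and -69 mm, each within about 4 mm of its hole. All four stood upright.
- **Position across the row:** the side camera showed them 2 to 4 mm off centre. The top camera showed d and c off by about 1 mm or less. That is within the calibration error and the tolerance.
- **Height:** the cap tops read 119, 103, 120 and 114 mm, against 120, 103, 120 and 119 mm expected. c reads 5 mm low there because that figure skips its thin nozzle tip. The top camera gave 120 mm for it.

**What did not go to plan:**
- **Tube b grip:** the pads closed on its 42 mm brim, not the skirt, so I gripped and carried it by the brim.
- **Top view:** the arm still hid a and b from the top camera at the end, so for those two I relied on the side camera and the contact forces.

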